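Check the spring catch of a frosted sample carrier and stow it

TASK

Take the sample carrier with the blue lid out of the row on the tray and stand it in the middle of the black checking mat; let go of it, then press its red catch straight down with a steady push of up to 10 N held for half a second, never forcing it harder. If the catch clicks down and stays down, stow the carrier in the blue rack; if it still stands up at 10 N it is iced up, so leave it unclicked and stow the carrier in the orange rack; either way slide it in handle end first, all the way home under the roof, let go, and leave the other carriers and everything else on the bench where they are.

Things in the scene. Friction and masses are not known exactly. Their poses are not given: they have to be found in the camera images.
- carrier_center (a point): Centre of the box of the carrier to be checked: white plastic box, blue lid, 160 mm long (x), 54 mm wide (y), 45 mm tall, 0.23 to 0.72 kg; this point is 22.5 mm above its underside. +x points to the handle end, -x to the catch end, z up. It starts in a row with two grey-lidded carriers of the same shape, in any of the three places, catch end towards the robot, long axis roughly along world x.
- carrier: The same carrier: origin at the centre of its underside, same axes. In the row the gaps between carriers are about 10 mm, too narrow for fingers, so there it is lifted by its handle rib. Both racks roof over the rib, so it goes in held across its sides (54 mm) near the catch end, or is pushed in.
- tray: Flat aluminium tray under the row of carriers, 200 mm (x) x 220 mm (y), 5 mm thick, fixed; origin at the centre of its underside
- rib (a point): Centre of the carrier's black handle rib, an upright plate on the lid, gripped across y: 50 mm long (x), 14 mm thick (y), 36 mm tall, from the lid (45 mm above the underside) to 81 mm above the underside. This point is 63 mm above the underside, 40 mm from the carrier's centre along +x.
- catch_top (a point): Centre of the top face of the carrier's red push catch, 30 mm (x) x 34 mm (y), 40 mm from the carrier's centre along -x. Standing up, its top is 18 mm above the lid (63 mm above the underside); clicked down, 4 mm above the lid.
- catch (a joint): Travel of the red catch in m: 0 standing up, 0.014 clicked down. The spring resistance grows to a peak about 3 mm down and falls to nothing at 7 mm, whence it snaps by itself to 14 mm and stays; let go before 7 mm it springs back up. The peak differs between runs, 3 to 19 N, and cannot be seen. A stiff one reaches 10 N at 1 to 3 mm: press slowly, under 10 mm/s.
- mat_center (a point): Centre of the top face of the black rubber checking mat with yellow edge lines, 230 mm (x) x 130 mm (y), 5 mm thick, fixed on the bench
- rack_blue: Blue rack, for a working catch, fixed: origin under the centre line of its floor plate (4 mm thick, 82 mm wide, x = -110 to +105 mm). Opens to -x, towards the robot. From x = +40 mm on it has side walls, 70 mm apart inside, and a roof, 100 to 105 mm above the origin; back wall face at x = +85 mm. In front of +40 mm it is open above and at the sides.
- rack_blue_home (a point): On the blue rack's floor (4 mm above the bench): the centre of a carrier's underside when fully home, its +x end against the back wall. 5 mm from the rack's origin along +x.
- rack_orange: Orange rack, for an iced-up catch, fixed; the same in every measure as the blue one but with an orange floor plate and roof. The two racks stand side by side, in either order.
- rack_orange_home (a point): The same point in the orange rack as rack_blue_home in the blue one
- other1_center (a point): Centre of the box of a grey-lidded carrier beside the blue-lidded one, same size; to be left alone
- other2_center (a point): Centre of the box of the second grey-lidded carrier; to be left alone
- cryobox: Open white box with a grid, 130 x 130 x 50 mm, to be left alone
- jar: Jar 64 mm across, 90 mm tall, to be left alone
- bottle: Amber bottle 60 mm across, 150 mm tall, to be left alone
- scraper: Spatula about 200 mm long lying on the bench, to be left alone
Mind the look-alikes: they are no part of the job. Of the things that look like the rack_orange, the larger one is meant.

How it is judged (in metres and radians):
On the way, in this order (a step that is already met when the one before it is completed fails the run):
1. the blue-lidded carrier stands on the checking mat, let go, its catch still up (horizontal distance between carrier_center and mat_center below 0.045 m and height (world z) of carrier_center below 0.034 m and angle between carrier's own z axis and vertical below 0.1 rad and contact force between the fingers and carrier below 0.3 N and value of joint catch below 0.005 m and linear speed of carrier below 0.02 m/s), for 0.1 s.
2. the catch is pressed on the mat until it has clicked down, or the fingers have held at least 7 N on it for 0.2 s without a click (horizontal distance between carrier_center and mat_center below 0.045 m and height (world z) of carrier_center below 0.034 m and (value of joint catch above 0.011 m or (contact force between the fingers and catch above 7 N and value of joint catch below 0.007 m))), for 0.2 s.
At the end, for the whole second after the job is handed in: The carrier stands upright on a rack's floor, handle end in, within 15 mm of fully home and lined up with the rack, let go and at rest: in the blue rack if its catch is clicked down (over 11 mm of travel), in the orange rack if the catch stands up (under 3 mm) (((value of joint catch above 0.011 m and (x of carrier_center in the frame of rack_blue between -0.01 and 0.016 m and y of carrier_center in the frame of rack_blue between -0.013 and 0.013 m and z of carrier_center in the frame of rack_blue between 0.02 and 0.033 m and angle between the x axis of carrier and the x axis of rack_blue, either way round below 0.2 rad and x of rib in the frame of rack_blue above 0.02 m)) or (value of joint catch below 0.003 m and (x of carrier_center in the frame of rack_orange between -0.01 and 0.016 m and y of carrier_center in the frame of rack_orange between -0.013 and 0.013 m and z of carrier_center in the frame of rack_orange between 0.02 and 0.033 m and angle between the x axis of carrier and the x axis of rack_orange, either way round below 0.2 rad and x of rib in the frame of rack_orange above 0.02 m))) and angle between carrier's own z axis and vertical below 0.1 rad and linear speed of carrier below 0.02 m/s and contact force between the fingers and carrier below 0.2 N); the robot touches nothing.
It fails at once if the unclicked catch is forced with more than 14 N (contact force between the fingers and catch above 14 N and value of joint catch below 0.007 m).
It fails at once if the clicked catch is rammed with more than 30 N (contact force between the fingers and catch above 30 N).
It fails at once if the carrier is tipped by more than 35 degrees (angle between carrier's own z axis and vertical above 0.6 rad).
It fails at once if another carrier or a bystander is moved by more than 30 mm (distance of any of other1_center, other2_center, cryobox, jar, bottle, scraper from where it was at the start of the episode above 0.03 m).
It also fails if it takes over 64 s, if anything falls off the work surface, if the arm or the gripper's body presses on something with over 40 N, if the wrist force passes 120 N, or if a joint passes its speed limit or range.

ROBOT

A 6-joint arm with a two-finger parallel gripper is mounted at the origin on the work surface. World frame = base frame: x ahead of the robot, y to its left, z up, the work surface at z = 0. Lengths are in m, angles in degrees, forces in N, time in s.
With the tool pointing down it reaches from about 0.15 to 0.775 m from the base axis. Payload 6.1 kg.
Tool frame: the origin (TCP) lies midway between the tips of the shut fingers; the grasp point (between the pads) lies 19 mm behind it (arm.hold_point_z is the z of the grasp point in the tool frame, in m); z points along the fingers, y is the direction in which the jaws open and shut (so a half turn about z gives the same grasp; the last joint's range is limited). The gripper opens to 85 mm and grips with 20 to 120 N. Pads are 22 mm wide; open, the fingers measure 114 mm over their backs; the gripper's body (76 mm by 85 mm) begins 54 mm behind the grasp point. The pads swing forward as they close: fully open they stand 13 mm farther back than shut.
Start: joints at [73.51, 7.208, -2.269, 80.523, 0, 90], TCP at [0.149, 0.503, 0.207] pointing down, gripper open.
Joint ranges: [-155.77, 155.77], [-54.66, 111.73], [-72.52, 77.12], [-102.08, 115.82], [-83.92, 84.16], [-180, 180]. Speed limits (degrees/s): [136.94, 136.94, 172.46, 180, 180, 180].

INTERFACE

Orientations are given as a 3x3 rotation matrix whose columns are the frame's x, y, z axes.
In Python, from station import status, get_image, camera_params, job, arm gives the robot as it stands.
- The arm moves only by the tool send_rows, never from a script. Its argument "rows" is a list that holds one entry, the list of rows, each a list of 7 numbers: the turn, a rotation vector about the tool's x, y, z scaled (see below), then the shift along the tool's x, y, z scaled (see below), then the opening, from 0 (shut) to 1 (fully open). In form: [[[ax, ay, az, tx, ty, tz, grip], ...]]. A call has 1 to 20 rows; each row is the pose to reach, as a shift and turn from the pose commanded when the call began, along the tool's axes at that moment, turning the shorter way round; what a row does not reach only later rows make up. The controller multiplies each number of a shift by 0.1 m and each number of a turn by pi rad. A row lasts 1/12 s, in which the tool goes at most 41.7 mm and 7.16 degrees, less where a joint would pass 70% of its speed; a pose out of reach is approached as far as the arm can. A call with a number of a shift or a turn outside -1 to 1 is refused whole. A call with a gripper value outside its range is refused whole. The fingers move at their own pace and stop on an object; "grip_force" is the grip in N (left out, the last holds). Time passes only in rows, so rows that repeat a pose let the fingers close. It gives the time, the measured TCP pose, the force and the opening at its end, in the units of the state.
- status.get_state(): the state, without advancing time (a new reading comes with each control period).
- get_image(name): name is "scene" or "top" or "wrist"; returns the picture (384x512x3 uint8, blue, green, red); there is no depth.
- camera_params(name): a dict with "mtx" (3x3 intrinsics, pixels), "D" ([k1, k2, p1, p2, k3] as OpenCV has them; the pictures are not rectified), "position" and "attitude" of the camera in the world. Camera axes: x right, y down, z forward; pixel columns grow to the right and rows downward; lengths in m; the calibration is good to about 2 mm. A picture is of the moment at which its call begins: read the wrist's pose just before it. camera_params takes no time and is no camera call; for the wrist camera it gives the pose at the moment of the call.
- job.close_job(): hands the job in, once; it reports no verdict.
The state is a dict: "clock": time; "qpos": joint angles; "joint_vel": joint speeds; "joint_efforts": joint torques, N m; "eef_pos": TCP position; "eef_rot": TCP orientation; "contact_force": force on the tool from outside, world axes, zero at the start; "ft_torque": the same for the moment, N m; "finger_gap": finger opening in m.
Only numpy, scipy, OpenCV 4.12 (cv2) and the standard library are available. Lean on these libraries where they do the work, as an engineer would, in place of code of your own. Each camera call takes 0.05 s, during which the arm holds its last target.

## Working session

There is one attempt and no reset: what is moved stays moved. The work goes in short steps, Python scripts to look and compute and a tool call to move; the robot and the scene stay as the last step left them, time stands still between calls to the robot, and variables do not carry over. Pictures are saved under pics/ and viewed, and the job is handed in when it is done.

Besides the shell and the picture viewer there is one more tool, called after ">>>" by a JSON object that holds its "op" and its "data". send_rows: Moves the arm, as the interface text tells. Its arguments: {"type":"object","properties":{"rows":{"type":"array"},"grip_force":{"type":"number"}},"required":["rows"]}

```bash
ls; mkdir -p pics; python3 - <<'E'
from station import status,get_image,camera_params,arm
import cv2
print(status.get_state()); print([ (a,getattr(arm,a)) for a in dir(arm) if a[0]!='_'])
for n in("scene","top"):
    cv2.imwrite(f"pics/{n}0.png",get_image(n)); print(n,camera_params(n))
print(camera_params("wrist"))
E
```

```text
pics
{'clock': 0.0, 'qpos': array([ 7.35117199e+01,  7.23998388e+00, -2.32650340e+00,  8.05247629e+01,
        1.49708969e-03,  9.00016801e+01]), 'joint_vel': array([ 0.06335277, -0.04171101,  0.04376654, -0.01327264, -0.07797483,
        0.04625256]), 'joint_efforts': array([-1.55752405e-03, -4.35910964e+01,  3.52925456e+01,  1.70859281e-02,
       -1.92756515e-04, -1.15250796e-06]), 'eef_pos': array([0.14886716, 0.50297434, 0.2058395 ]), 'eef_rot': array([[-9.58869475e-01,  2.83846970e-01, -4.77069555e-04],
       [ 2.83847370e-01,  9.58868271e-01, -1.51970778e-03],
       [ 2.60824094e-05, -1.59261634e-03, -9.99998731e-01]]), 'contact_force': array([-0.36508572,  0.09240735,  0.1597073 ]), 'ft_torque': array([-0.00800487,  0.0459842 , -0.01219046]), 'finger_gap': 0.08500548097823545}
[('PlanningError', <class 'station.PlanningError'>), ('hold_point_z', -0.0187)]
scene {'mtx': array([[493.3215591 ,   0.        , 253.10266545],
       [  0.        , 493.3215591 , 189.72874836],
       [  0.        ,   0.        ,   1.        ]]), 'D': array([-0.03378944,  0.        ,  0.        ,  0
[... 461 characters left out ...]
.        ,  0.        ]), 'position': array([ 0.36198892, -0.03348672,  1.15162945]), 'attitude': array([[ 0.00132359, -0.98442886,  0.17577847],
       [-0.99973862,  0.00270932,  0.02270119],
       [-0.02282394, -0.17576257, -0.98416797]])}
{'mtx': array([[306.44503043,   0.        , 256.99710242],
       [  0.        , 306.44503043, 189.91156119],
       [  0.        ,   0.        ,   1.        ]]), 'D': array([-0.08325613,  0.        ,  0.        ,  0.        ,  0.        ]), 'position': array([0.08648064, 0.5228042 , 0.37245893]), 'attitude': array([[ 0.28440469,  0.92654948,  0.24621136],
       [ 0.95870283, -0.27441265, -0.07474346],
       [-0.00169   ,  0.25730092, -0.96632985]])}
```

View pics/scene0.png

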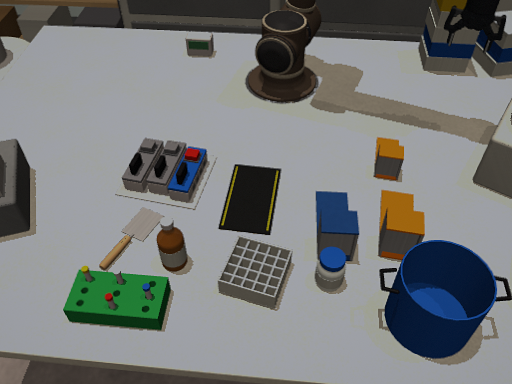

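View pics/top0.png

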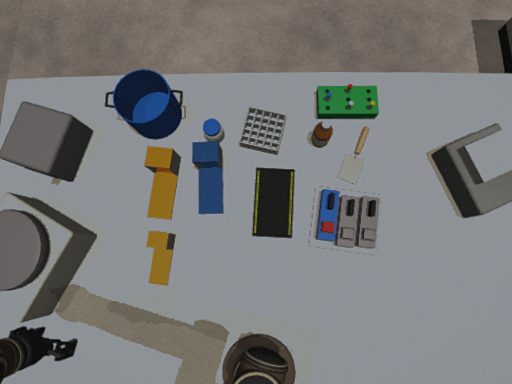

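```bash
cat > h.py <<'E'
import numpy as np,cv2
from station import status,get_image,camera_params
def ray(cam,px,z,p=None):
    p=p or camera_params(cam)
    u=cv2.undistortPoints(np.array(px,float).reshape(-1,1,2),p["mtx"],p["D"]).reshape(-1,2)
    d=np.c_[u,np.ones(len(u))]@p["attitude"].T
    z=np.broadcast_to(z,len(u))
    return p["position"]+d*((z-p["position"][2])/d[:,2])[:,None]
def proj(cam,P,p=None):
    p=p or camera_params(cam)
    R=p["attitude"].T
    return cv2.projectPoints(np.array(P,float).reshape(-1,3),cv2.Rodrigues(R)[0],-R@p["position"],p["mtx"],p["D"])[0].reshape(-1,2)
def crop(im,x0,y0,x1,y1,k,name):
    c=cv2.resize(im[y0:y1,x0:x1],None,fx=k,fy=k,interpolation=cv2.INTER_CUBIC)
    for x in range((x0+9)//10*10,x1,10): cv2.line(c,((x-x0)*k,0),((x-x0)*k,6 if x%50 else 14),(0,255,0),1); cv2.putText(c,str(x),((x-x0)*k,24),0,.35,(0,200,0),1)
    for y in range((y0+9)//10*10,y1,10): cv2.line(c,(0,(y-y0)*k),(6,(y-y0)*k),(0,255,0),1); cv2.putText(c,str(y),(8,(y-y0)*k+4),0,.35,(0,200,0),1)
    cv2.imwrite(name,c)
E
python3 - <<'E'
from h import *
im=cv2.imread("pics/top0.png")
crop(im,240,160,390,260,5,"pics/t1.png")
crop(im,135,130,235,230,6,"pics/t2.png")
E
```

```text
(no output)
```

View pics/t1.png

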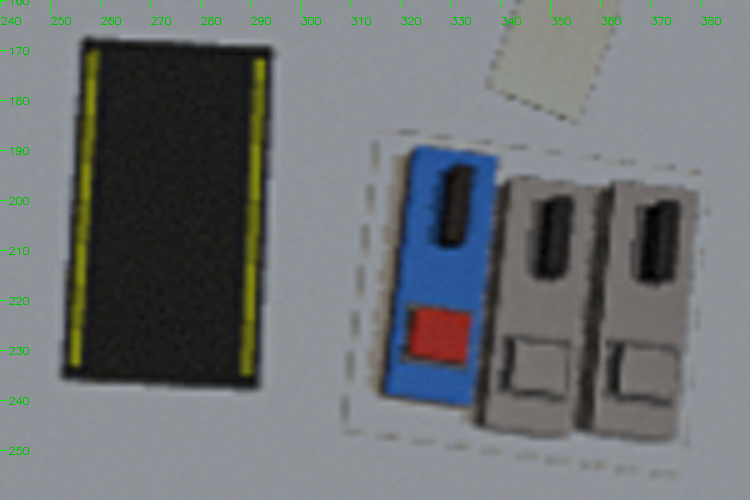

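View pics/t2.png

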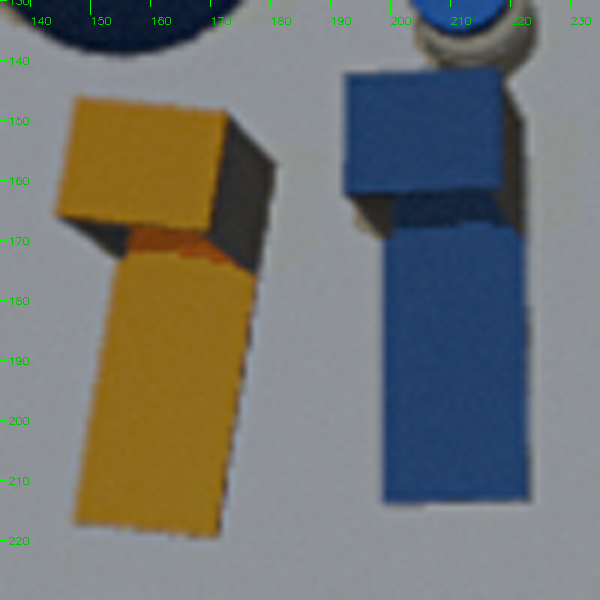

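```bash
python3 - <<'E'
from h import *
np.set_printoptions(precision=4,suppress=True)
def show(n,px,z):
    P=ray("top",px,z)[:,:2]; print(n,P.tolist() and P.round(4).tolist(),"c",P.mean(0),"sides",[round(float(np.linalg.norm(P[i]-P[i-1])),4) for i in range(4)])
    f=((P[0]+P[1])-(P[2]+P[3]))/2; print("   ang",np.degrees(np.arctan2(f[1],f[0])), np.degrees(np.arctan2(*( (P[1]-P[0])+(P[2]-P[3]))[[0,1]]*[1,-1])))
show("carrier",[(323,189.4),(339.4,191.4),(334.6,241.4),(316.8,239)],.05)
show("mat",[(256.8,167.6),(294.4,169.4),(292,237.6),(252.4,235.4)],.005)
show("ora floor",[(154.7,173),(177.5,175.8),(171.3,219.5),(147.3,217.2)],.004)
show("ora roof",[(147.8,146),(173,148.5),(169.7,168.8),(144.2,165.7)],.105)
show("blue floor",[(199,169.7),(222.3,169.2),(223.3,213.5),(198.8,213.7)],.004)
show("blue roof",[(192.3,142.3),(218.3,141.3),(218.3,161.3),(192.3,162.2)],.105)
show("tray",[(320,186),(380,195),(375,255),(309,246)],.005)
print(ray("top",[(334,192.5),(331,204)],.086), ray("top",[(327.8,227)],.068))
print(ray("top",[(211,128)],.09),ray("top",[(248,108),(285,117),(278,153),(240,146)],.05))
E
```

```text
carrier [[0.5616, -0.205], [0.555, -0.257], [0.3974, -0.2364], [0.4049, -0.1813]] c [ 0.4797 -0.22  ] sides [0.1584, 0.0524, 0.1589, 0.0556]
   ang -8.016215454821321 -7.530928603260049
mat [[0.6448, 0.0076], [0.6381, -0.1184], [0.4113, -0.1072], [0.4185, 0.0212]] c [ 0.5282 -0.0492] sides [0.2267, 0.1262, 0.227, 0.1286]
   ang -3.1170400464261143 -3.1108077397340184
ora floor [[0.6281, 0.3545], [0.618, 0.2756], [0.4702, 0.29], [0.4777, 0.3713]] c [0.5485 0.3228] sides [0.1514, 0.0796, 0.1485, 0.0817]
   ang -5.976797847886468 -6.27734711919688
ora roof [[0.6919, 0.3476], [0.683, 0.2666], [0.6177, 0.2738], [0.6282, 0.355]] c [0.6552 0.3108] sides [0.0642, 0.0814, 0.0656, 0.0818]
   ang -6.470074196144324 -6.835229518097243
blue floor [[0.6387, 0.203], [0.64, 0.124], [0.4901, 0.1175], [0.4895, 0.1988]] c [0.5646 0.1608] sides [0.1493, 0.0791, 0.15, 0.0813]
   ang 2.0334786004244787 0.705767531836382
blue roof [[0.7026, 0.2064], [0.7051, 0.1246], [0.6407, 0.1231], [0.6383, 0.2039]] c [0.6717 0.1645] sides [0.0643, 0.0818, 0.0645, 0.0809]
   ang 1.8042159724296178 1.7254867881032703
tray [[0.5812, -0.2024], [0.5504, -0.4003], [0.3549, -0.3736], [0.3843, -0.1617]] c [ 0.4677 -0.2845] sides [0.2011, 0.2003, 0.1973, 0.2139]
   ang -9.756876857780474 -8.366439765372991
[[ 0.5453 -0.233   0.086 ]
 [ 0.5096 -0.2226  0.086 ]] [[ 0.4408 -0.2136  0.068 ]]
[[0.7547 0.1515 0.09  ]] [[ 0.8388  0.0362  0.05  ]
 [ 0.8059 -0.0869  0.05  ]
 [ 0.6822 -0.0627  0.05  ]
 [ 0.7066  0.0613  0.05  ]]
```

>>> {"op": "send_rows", "data": {"rows": [[[-0.0,0,-0.024,-0.4,-0.4,-0.2,1],[0,0,-0.047,-0.8,-0.8,-0.4,1],[0,0,-0.047,-1,-1,-0.4,0.5],[0,0,-0.047,-1,-1,-0.4,0.5]]], "grip_force": 100}}

```text
clock: 0.43
eef_pos: [0.2174, 0.3764, 0.2477]
eef_rot: [[-0.99, 0.14, 0.001], [0.14, 0.99, -0.0], [-0.001, -0.0, -1.0]]
contact_force: [0.6, 1.2, -0.0]
finger_gap: 0.0639
```

>>> {"op": "send_rows", "data": {"rows": [[[0,0,0,-0.22,-0.33,0,0.5],[0,0,0,-0.44,-0.66,0,0.5],[0,0,0,-0.66,-1,0,0.5],[0,0,0,-0.66,-1,0,0.5]]]}}

```text
clock: 0.77
eef_pos: [0.2696, 0.2657, 0.2468]
eef_rot: [[-0.989, 0.147, 0.001], [0.147, 0.989, -0.002], [-0.001, -0.002, -1.0]]
contact_force: [-0.5, 0.1, 0.4]
finger_gap: 0.0426
```

>>> {"op": "send_rows", "data": {"rows": [[[0,0,0,-0.22,-0.33,0,0.5],[0,0,0,-0.44,-0.66,0,0.5],[0,0,0,-0.66,-1,0,0.5],[0,0,0,-0.66,-1,0,0.5]]]}}

```text
clock: 1.1
eef_pos: [0.3212, 0.1573, 0.2465]
eef_rot: [[-0.989, 0.149, 0.001], [0.149, 0.989, -0.002], [-0.001, -0.002, -1.0]]
contact_force: [-0.3, 0.7, -0.1]
finger_gap: 0.0429
```

>>> {"op": "send_rows", "data": {"rows": [[[0,0,0,-0.22,-0.33,0,0.5],[0,0,0,-0.44,-0.66,0,0.5],[0,0,0,-0.66,-1,0,0.5],[0,0,0,-0.66,-1,0,0.5]]]}}

```text
clock: 1.43
eef_pos: [0.3726, 0.0493, 0.2461]
eef_rot: [[-0.989, 0.148, 0.0], [0.148, 0.989, -0.002], [-0.0, -0.002, -1.0]]
contact_force: [0.3, 0.5, -0.1]
finger_gap: 0.0426
```

>>> {"op": "send_rows", "data": {"rows": [[[0,0,0,-0.22,-0.33,0,0.5],[0,0,0,-0.44,-0.66,0,0.5],[0,0,0,-0.66,-1,0,0.5],[0,0,0,-0.66,-1,0,0.5]]]}}

```text
clock: 1.77
eef_pos: [0.4242, -0.0582, 0.2455]
eef_rot: [[-0.989, 0.145, -0.001], [0.145, 0.989, -0.002], [0.0, -0.002, -1.0]]
contact_force: [0.2, 0.8, 0.6]
finger_gap: 0.0431
```

>>> {"op": "send_rows", "data": {"rows": [[[0,0,0,-0.22,-0.33,0,0.5],[0,0,0,-0.54,-0.76,0,0.5],[0,0,0,-0.54,-0.76,0,0.5],[0,0,0,-0.54,-0.76,0,0.5]]]}}

```text
clock: 2.1
eef_pos: [0.4659, -0.138, 0.2453]
eef_rot: [[-0.99, 0.142, -0.002], [0.142, 0.99, 0.0], [0.002, 0.0, -1.0]]
contact_force: [-0.3, -0.2, 0.0]
finger_gap: 0.0424
```

>>> {"op": "send_rows", "data": {"rows": [[[0,0,0,-0.22,-0.33,0.2,0.5],[0,0,0,-0.5,-0.7,0.5,0.5],[0,0,0,-0.54,-0.76,0.7,0.5],[0,0,0,-0.54,-0.76,0.7,0.5],[0,0,0,-0.54,-0.76,0.7,0.5],[0,0,0,-0.54,-0.76,0.7,0.5]]]}}

```text
clock: 2.6
eef_pos: [0.5075, -0.2179, 0.1771]
eef_rot: [[-0.99, 0.139, -0.0], [0.139, 0.99, 0.001], [0.001, 0.001, -1.0]]
contact_force: [-0.1, -0.6, -0.7]
finger_gap: 0.043
```

```bash
python3 - <<'E'
from h import *
s=status.get_state();print(s["eef_pos"],s["eef_rot"],s["qpos"]); p=camera_params("wrist")
im=get_image("wrist"); cv2.imwrite("pics/w1.png",im)
crop(im,130,100,380,384,3,"pics/w1c.png") if 0 else crop(im,156,120,356,320,3,"pics/w1c.png")
np.save("w1.npy",p,allow_pickle=True)
y=np.radians(-8);c=np.array([.480,-.220,.005]);R=np.array([[np.cos(y),-np.sin(y),0],[np.sin(y),np.cos(y),0],[0,0,1]])
L=np.array([[15,-7,81],[15,7,81],[65,7,81],[65,-7,81],[-55,-17,63],[-25,-17,63],[-25,17,63],[-55,17,63],[-80,-27,45],[-80,27,45]])/1e3
print(proj("wrist",L@R.T+c,p).round(1).tolist())
E
```

```text
[ 0.50746477 -0.21786847  0.17712502] [[-9.90340230e-01  1.38657902e-01 -4.64541198e-04]
 [ 1.38657543e-01  9.90340118e-01  7.32730668e-04]
 [ 5.61652682e-04  6.61240517e-04 -9.99999624e-01]] [-2.32514398e+01  1.02715629e+01 -2.35044154e+00  7.74190233e+01
  2.80654059e-02 -1.52812664e+01]
[[240.7, 172.8], [257.0, 172.8], [257.0, 227.3], [241.5, 227.3], [229.2, 89.3], [229.9, 124.4], [268.3, 124.4], [268.6, 89.3], [219.5, 62.2], [279.1, 62.1]]
```

View pics/w1.png

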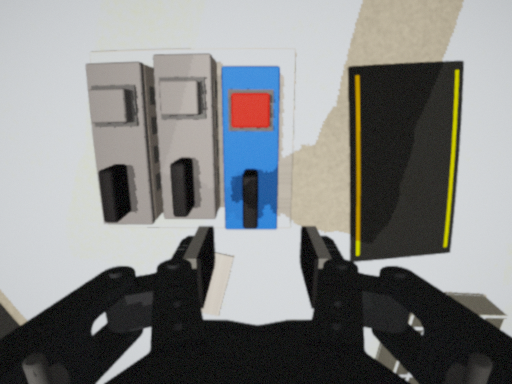

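View pics/w1c.png

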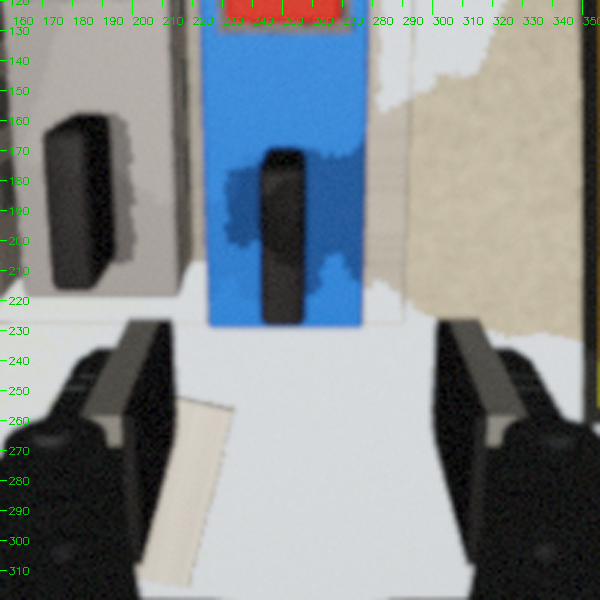

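>>> {"op": "send_rows", "data": {"rows": [[[0,0,0,-0.05,-0.04,0.3,0.5],[0,0,0,-0.05,-0.04,0.6,0.5],[0,0,0,-0.05,-0.04,0.8,0.5],[0,0,0,-0.05,-0.04,0.8,0.5],[0,0,0,-0.05,-0.04,0.8,0.5]]]}}

```text
clock: 3.07
eef_pos: [0.512, -0.223, 0.0977]
eef_rot: [[-0.99, 0.138, 0.0], [0.138, 0.99, 0.0], [-0.0, 0.0, -1.0]]
contact_force: [-0.0, 1.1, 0.8]
finger_gap: 0.0424
```

>>> {"op": "send_rows", "data": {"rows": [[[0,0,0,0,0,0.15,0.5],[0,0,0,0,0,0.3,0.5],[0,0,0,0,0,0.4,0.5],[0,0,0,0,0,0.4,0.5],[0,0,0,0,0,0.4,0.5]]]}}

```text
clock: 3.48
eef_pos: [0.5126, -0.224, 0.0579]
eef_rot: [[-0.99, 0.139, 0.001], [0.139, 0.99, -0.0], [-0.001, -0.0, -1.0]]
contact_force: [-0.0, -0.4, 0.3]
finger_gap: 0.0426
```

>>> {"op": "send_rows", "data": {"rows": [[[0,0,0,0,0,0,0],[0,0,0,0,0,0,0],[0,0,0,0,0,0,0],[0,0,0,0,0,0,0],[0,0,0,0,0,0,0],[0,0,0,0,0,0,0],[0,0,0,0,0,0,0],[0,0,0,0,0,0,0]]]}}

```text
clock: 4.15
eef_pos: [0.5128, -0.225, 0.0581]
eef_rot: [[-0.99, 0.14, 0.002], [0.14, 0.99, -0.002], [-0.002, -0.002, -1.0]]
contact_force: [-1.2, -2.1, 6.3]
finger_gap: 0.0092
```

```bash
python3 - <<'E'
from h import *
s=status.get_state();print(s["eef_pos"],s["finger_gap"],s["contact_force"],s["ft_torque"])
im=get_image("wrist"); cv2.imwrite("pics/w2.png",im)
E
```

```text
[ 0.5128256  -0.2249855   0.05807156] 0.009213517506694923 [-1.22508467 -2.0733919   6.32708228] [-0.34076108  0.34239287  0.06040152]
```

View pics/w2.png

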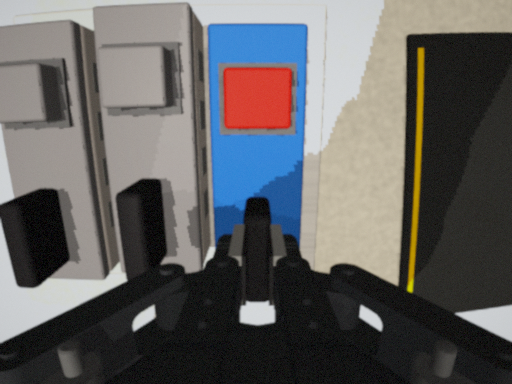

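>>> {"op": "send_rows", "data": {"rows": [[[0,0,0,0,0,-0.03,0],[0,0,0,0,0,-0.08,0],[0,0,0,0,0,-0.15,0],[0,0,0,0,0,-0.2,0],[0,0,0,0,0,-0.2,0]]]}}

```text
clock: 4.62
eef_pos: [0.5128, -0.2243, 0.0779]
eef_rot: [[-0.99, 0.14, 0.002], [0.14, 0.99, -0.001], [-0.002, -0.0, -1.0]]
contact_force: [0.8, -0.2, -3.4]
finger_gap: 0.009
```

```bash
python3 - <<'E'
from h import *
s=status.get_state();print(s["eef_pos"],s["finger_gap"],s["contact_force"],s["ft_torque"])
im=get_image("wrist"); cv2.imwrite("pics/w3.png",im)
E
```

```text
[ 0.51280704 -0.22427613  0.07790055] 0.008966036578076552 [ 0.78302833 -0.17073334 -3.35381757] [ 0.00782122 -0.17333755 -0.00651691]
```

View pics/w3.png

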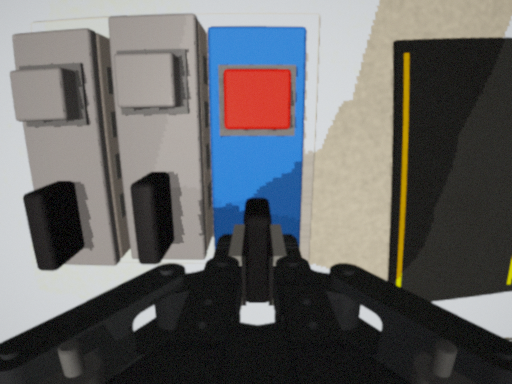

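```bash
python3 - <<'E'
from h import *
s=status.get_state()
P=ray("wrist",[(258,98.5)],.025+.063)[0]; print(P)
R=s["eef_rot"]; print("catch in tool",R.T@(P-s["eef_pos"]))
P2=ray("wrist",[(210,28),(304.5,28)],.025+.045);print(P2, [R.T@(p-s["eef_pos"]) for p in P2])
E
```

```text
[ 0.44327457 -0.21289841  0.088     ]
catch in tool [ 0.07023546  0.00151774 -0.01077623]
[[ 0.40308419 -0.23271346  0.07      ]
 [ 0.41006298 -0.18343343  0.07      ]] [array([ 0.10728608, -0.02371088,  0.00718682]), array([0.10725581, 0.02606083, 0.00717719])]
```

>>> {"op": "send_rows", "data": {"rows": [[[0,0,0,0,0,-0.2,0],[0,0,0,-0.03,0.15,-0.3,0],[0,0,0,-0.06,0.4,-0.3,0],[0,0,0,-0.1,0.65,-0.3,0],[0,0,0,-0.1,0.89,-0.3,0]]]}}

```text
clock: 5.08
eef_pos: [0.5351, -0.1365, 0.1066]
eef_rot: [[-0.99, 0.14, 0.001], [0.14, 0.99, 0.0], [-0.001, 0.0, -1.0]]
contact_force: [0.3, 0.8, -3.8]
finger_gap: 0.0089
```

>>> {"op": "send_rows", "data": {"rows": [[[0,0,-0.009,0,0.25,0,0],[0,0,-0.018,-0.05,0.5,0,0],[0,0,-0.027,-0.1,0.75,0,0],[0,0,-0.027,-0.1,0.89,0,0],[0,0,-0.027,-0.1,0.89,0,0],[0,0,-0.027,-0.1,0.89,0,0],[0,0,-0.027,-0.1,0.89,0,0]]]}}

```text
clock: 5.67
eef_pos: [0.5566, -0.0509, 0.1063]
eef_rot: [[-0.998, 0.055, -0.001], [0.055, 0.998, -0.0], [0.001, -0.0, -1.0]]
contact_force: [-0.5, 0.4, -3.7]
finger_gap: 0.0089
```

```bash
python3 - <<'E'
from h import *
s=status.get_state();print(s["eef_pos"],s["eef_rot"][:,0],s["finger_gap"],s["contact_force"],s["ft_torque"])
im=get_image("wrist"); cv2.imwrite("pics/w4.png",im)
im=get_image("top"); crop(im,220,130,360,260,5,"pics/t4.png")
E
```

```text
[ 0.55655648 -0.05093919  0.10631807] [-9.98469666e-01  5.52990917e-02  5.80805581e-04] 0.008869221348844951 [-0.47432483  0.4347547  -3.66610659] [-0.02018869 -0.14117939  0.05329621]
```

View pics/w4.png

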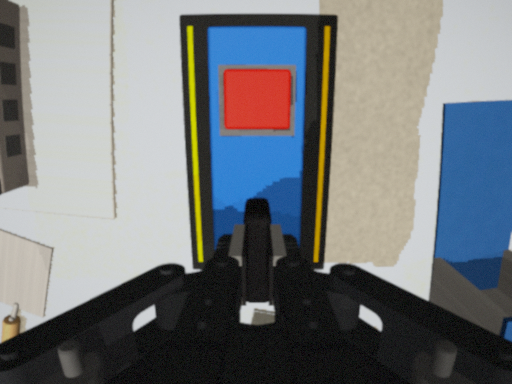

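>>> {"op": "send_rows", "data": {"rows": [[[0,0,0,0,0,0.15,0],[0,0,0,0,0,0.3,0],[0,0,0,0,0,0.42,0],[0,0,0,0,0,0.46,0],[0,0,0,0,0,0.475,0],[0,0,0,0,0,0.475,0]]]}}

```text
clock: 6.27
eef_pos: [0.5566, -0.0511, 0.0592]
eef_rot: [[-0.998, 0.056, -0.0], [0.056, 0.998, 0.0], [0.0, -0.0, -1.0]]
contact_force: [-0.5, -0.1, -2.9]
finger_gap: 0.0089
```

>>> {"op": "send_rows", "data": {"rows": [[[0,0,0,0,0,0,0.05],[0,0,0,0,0,0,0.15],[0,0,0,0,0,0,0.25],[0,0,0,0,0,0,0.35],[0,0,0,0,0,0,0.45],[0,0,0,0,0,0,0.45]]]}}

```text
clock: 6.77
eef_pos: [0.5572, -0.0506, 0.0597]
eef_rot: [[-0.998, 0.055, 0.001], [0.055, 0.998, -0.0], [-0.001, -0.0, -1.0]]
contact_force: [0.2, -0.6, -0.3]
finger_gap: 0.0385
```

>>> {"op": "send_rows", "data": {"rows": [[[0,0,0,0,0,-0.2,0.45],[0,0,0,0,0,-0.5,0.45],[0,0,0,0,0,-0.8,0.45],[0,0,0,0,0,-1,0.45],[0,0,0,0,0,-1,0.45],[0,0,0,0,0,-1,0.45]]]}}

```text
clock: 7.27
eef_pos: [0.5578, -0.0507, 0.1606]
eef_rot: [[-0.998, 0.055, 0.003], [0.055, 0.998, -0.0], [-0.003, -0.0, -1.0]]
contact_force: [0.1, 0.4, -0.7]
finger_gap: 0.0386
```

```bash
python3 - <<'E'
from h import *
s=status.get_state();print(s["eef_pos"],s["eef_rot"][:,0],s["finger_gap"],s["contact_force"],s["ft_torque"])
p=camera_params("wrist");im=get_image("wrist"); cv2.imwrite("pics/w5.png",im)
np.savez("w5.npz",**p)
E
```

```text
[ 0.55782822 -0.05068585  0.16060038] [-0.99847025  0.05519279 -0.00330413] 0.0386159451219517 [ 0.0605671   0.42937119 -0.65802037] [-0.0249776  -0.0100009  -0.00388328]
```

View pics/w5.png

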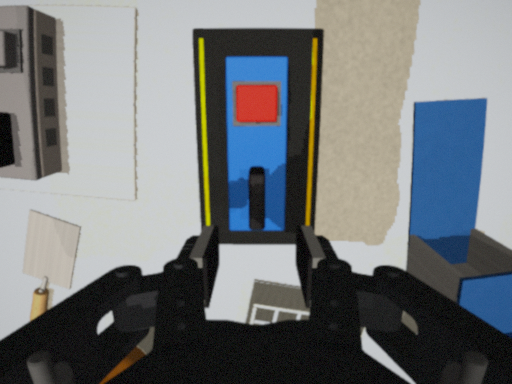

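```bash
python3 - <<'E'
from h import *
p=dict(np.load("w5.npz")); s=status.get_state()
im=cv2.imread("pics/w5.png"); crop(im,190,20,330,250,3,"pics/w5c.png")
P=ray("wrist",[(257.2,103.5)],.068,p)[0];print(P)
print(ray("wrist",[(226,57),(287.5,57),(286,231),(229,231)],.05,p))
print(ray("wrist",[(194,30),(323,30),(312,243),(206,244)],.005,p).mean(0))
R=s["eef_rot"];print(R.T@(P-s["eef_pos"]))
E
```

```text
[ 0.48881794 -0.04566407  0.068     ]
[[ 0.44835189 -0.06999253  0.05      ]
 [ 0.45127748 -0.01774256  0.05      ]
 [ 0.60971086 -0.02431987  0.05      ]
 [ 0.60661981 -0.0797113   0.05      ]]
[ 0.52997441 -0.0462694   0.005     ]
[0.06840058 0.00115491 0.09106396]
```

View pics/w5c.png

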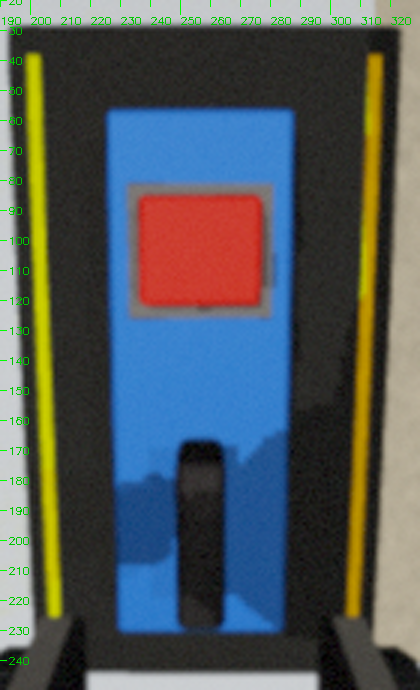

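>>> {"op": "send_rows", "data": {"rows": [[[0,0,0,0.3,0.01,0,0],[0,0,0,0.6,0.01,0.0,0],[0,0,0,0.69,0.01,0.3,0],[0,0,0,0.69,0.01,0.6,0],[0,0,0,0.69,0.01,0.75,0],[0,0,0,0.69,0.01,0.8,0],[0,0,0,0.69,0.01,0.8,0],[0,0,0,0.69,0.01,0.8,0],[0,0,0,0.69,0.01,0.8,0],[0,0,0,0.69,0.01,0.8,0]]]}}

```text
clock: 8.15
eef_pos: [0.489, -0.0459, 0.0802]
eef_rot: [[-0.998, 0.055, 0.002], [0.055, 0.998, -0.0], [-0.002, -0.0, -1.0]]
contact_force: [0.3, -0.0, -0.4]
finger_gap: 0.0001
```

```bash
python3 - <<'E'
from h import *
s=status.get_state();print(s["eef_pos"],s["eef_rot"],s["finger_gap"],s["contact_force"],s["ft_torque"])
im=get_image("wrist"); cv2.imwrite("pics/w6.png",im)
E
```

```text
[ 0.48896422 -0.04590555  0.08018146] [[-9.98468518e-01  5.52926080e-02  1.82899589e-03]
 [ 5.52923694e-02  9.98470190e-01 -1.80777093e-04]
 [-1.83619351e-03 -7.93707198e-05 -9.99998311e-01]] 0.00012202305343474527 [ 3.02888201e-01 -1.80637289e-04 -4.41732779e-01] [ 0.00116705 -0.03799338  0.03109117]
```

View pics/w6.png

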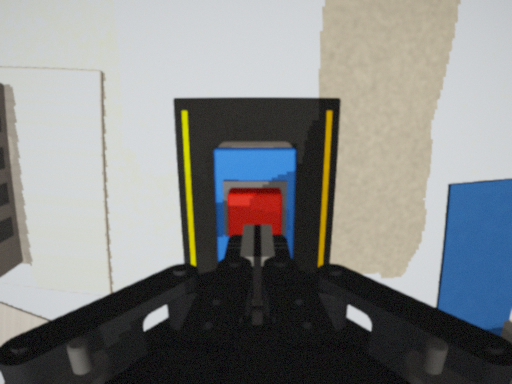

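>>> {"op": "send_rows", "data": {"rows": [[[0,0,0,0,0,0.02,0],[0,0,0,0,0,0.04,0],[0,0,0,0,0,0.06,0],[0,0,0,0,0,0.07,0],[0,0,0,0,0,0.08,0],[0,0,0,0,0,0.085,0],[0,0,0,0,0,0.09,0],[0,0,0,0,0,0.09,0],[0,0,0,0,0,0.09,0]]]}}

```text
clock: 8.95
eef_pos: [0.488, -0.0458, 0.0701]
eef_rot: [[-0.998, 0.055, -0.0], [0.055, 0.998, -0.0], [0.0, -0.0, -1.0]]
contact_force: [-0.6, -0.1, 0.2]
finger_gap: 0.0002
```

>>> {"op": "send_rows", "data": {"rows": [[[0,0,0,0,0,0.005,0],[0,0,0,0,0,0.01,0],[0,0,0,0,0,0.01,0]]]}}

```text
clock: 9.2
eef_pos: [0.488, -0.0458, 0.069]
eef_rot: [[-0.998, 0.055, -0.0], [0.055, 0.998, -0.0], [0.0, -0.0, -1.0]]
contact_force: [0.1, 0.3, -0.2]
finger_gap: -0.0
```

>>> {"op": "send_rows", "data": {"rows": [[[0,0,0,0,0,0.005,0],[0,0,0,0,0,0.01,0],[0,0,0,0,0,0.01,0]]]}}

```text
clock: 9.45
eef_pos: [0.4879, -0.0458, 0.068]
eef_rot: [[-0.998, 0.055, -0.0], [0.055, 0.998, 0.0], [0.0, -0.0, -1.0]]
contact_force: [0.4, -0.5, 0.6]
finger_gap: -0.0002
```

>>> {"op": "send_rows", "data": {"rows": [[[0,0,0,0,0,0.003,0],[0,0,0,0,0,0.005,0],[0,0,0,0,0,0.005,0]]]}}

```text
clock: 9.7
eef_pos: [0.488, -0.0458, 0.0676]
eef_rot: [[-0.998, 0.055, 0.0], [0.055, 0.998, -0.0], [-0.0, -0.0, -1.0]]
contact_force: [-0.9, -0.5, 1.0]
finger_gap: -0.0
```

>>> {"op": "send_rows", "data": {"rows": [[[0,0,0,0,0,0.002,0],[0,0,0,0,0,0.003,0],[0,0,0,0,0,0.003,0]]]}}

```text
clock: 9.95
eef_pos: [0.488, -0.0458, 0.0673]
eef_rot: [[-0.998, 0.055, -0.0], [0.055, 0.998, 0.0], [0.0, 0.0, -1.0]]
contact_force: [-0.1, -0.2, -1.0]
finger_gap: -0.0003
```

>>> {"op": "send_rows", "data": {"rows": [[[0,0,0,0,0,0.002,0],[0,0,0,0,0,0.004,0],[0,0,0,0,0,0.004,0]]]}}

```text
clock: 10.2
eef_pos: [0.488, -0.0458, 0.0669]
eef_rot: [[-0.998, 0.055, -0.0], [0.055, 0.998, -0.0], [0.0, -0.0, -1.0]]
contact_force: [-0.2, 0.0, -0.2]
finger_gap: 0.0001
```

>>> {"op": "send_rows", "data": {"rows": [[[0,0,0,0,0,0.002,0],[0,0,0,0,0,0.003,0],[0,0,0,0,0,0.003,0]]]}}

```text
clock: 10.45
eef_pos: [0.488, -0.0458, 0.0666]
eef_rot: [[-0.998, 0.055, -0.0], [0.055, 0.998, -0.0], [0.0, -0.0, -1.0]]
contact_force: [-0.9, 0.5, 0.8]
finger_gap: 0.0002
```

>>> {"op": "send_rows", "data": {"rows": [[[0,0,0,0,0,0.002,0],[0,0,0,0,0,0.003,0],[0,0,0,0,0,0.003,0]]]}}

```text
clock: 10.7
eef_pos: [0.488, -0.0458, 0.0663]
eef_rot: [[-0.998, 0.055, -0.0], [0.055, 0.998, -0.0], [0.0, -0.0, -1.0]]
contact_force: [-0.7, -0.1, 0.9]
finger_gap: -0.0001
```

>>> {"op": "send_rows", "data": {"rows": [[[0,0,0,0,0,0.002,0],[0,0,0,0,0,0.003,0],[0,0,0,0,0,0.003,0]]]}}

```text
clock: 10.95
eef_pos: [0.488, -0.0458, 0.066]
eef_rot: [[-0.998, 0.055, -0.0], [0.055, 0.998, -0.0], [0.0, -0.0, -1.0]]
contact_force: [0.4, 0.3, -0.4]
finger_gap: 0.0001
```

>>> {"op": "send_rows", "data": {"rows": [[[0,0,0,0,0,0.002,0],[0,0,0,0,0,0.003,0],[0,0,0,0,0,0.003,0]]]}}

```text
clock: 11.2
eef_pos: [0.488, -0.0458, 0.0657]
eef_rot: [[-0.998, 0.055, -0.0], [0.055, 0.998, -0.0], [0.0, -0.0, -1.0]]
contact_force: [0.3, 1.3, 0.3]
finger_gap: -0.0
```

```bash
python3 - <<'E'
from h import *
F=[]
for i in range(2):
    im=get_image("scene"); F.append(status.get_state()["contact_force"])
print(F)
crop(im,190,120,320,250,5,"pics/s7.png")
im=get_image("wrist"); crop(im,190,120,330,300,4,"pics/w7.png")
E
```

```text
[array([ 0.20955991,  0.12411028, -0.27138144]), array([-0.39943187, -0.01520081, -0.41654093])]
```

View pics/s7.png

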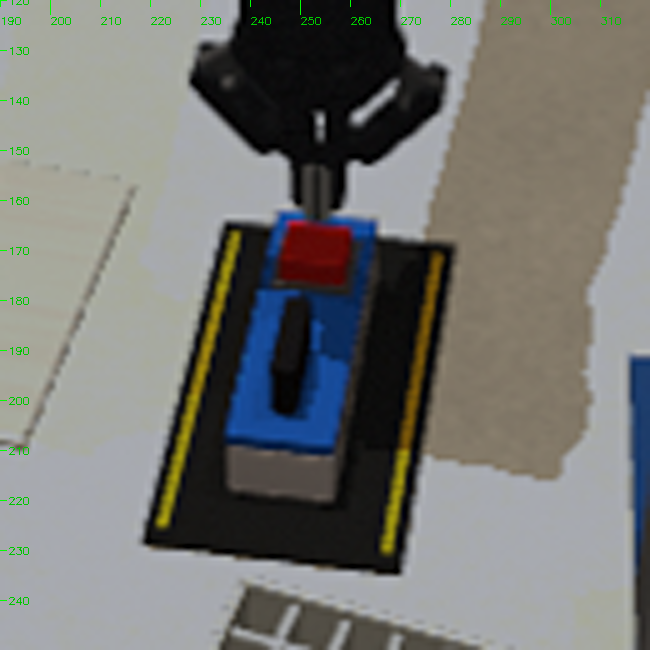

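View pics/w7.png

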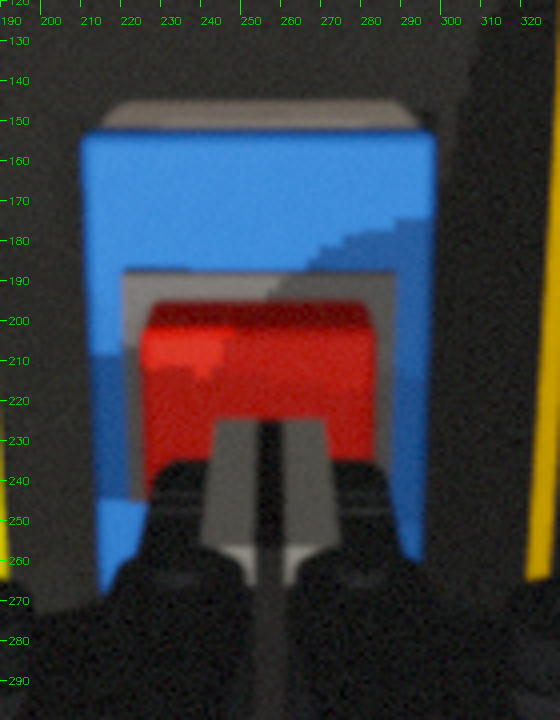

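```bash
python3 - <<'E'
from h import *
e=status.get_state()["eef_pos"];print(e)
print(proj("scene",[e,e+[0,0,.005],e+[-.01,0,0],[.4885,-.0465,.068],[.4735,-.0465,.068],[.5035,-.0465,.068]]))
print(proj("wrist",[e,e+[0,0,.005],e+[-.01,0,0],[.4885,-.0465,.068],[.4735,-.0465,.068],[.5035,-.0465,.068]]))
E
```

```text
[ 0.48795517 -0.04582309  0.06567577]
[[253.76367621 167.64115994]
 [253.7548163  166.25215921]
 [254.13723095 164.92737515]
 [253.47637611 167.12814651]
 [254.03839683 163.06594587]
 [252.9052536  171.25622874]]
[[255.23158385 224.61890358]
 [255.18106408 227.85788401]
 [254.22709661 208.28160492]
 [254.08546143 227.04895091]
 [252.52202027 202.11109989]
 [255.58010292 250.80206534]]
```

>>> {"op": "send_rows", "data": {"rows": [[[0,0,0,0,0,0.003,0],[0,0,0,0,0,0.006,0],[0,0,0,0,0,0.006,0]]]}}

```text
clock: 11.6
eef_pos: [0.4879, -0.0458, 0.065]
eef_rot: [[-0.998, 0.055, -0.0], [0.055, 0.998, 0.0], [0.0, 0.0, -1.0]]
contact_force: [-0.5, -0.7, -0.5]
finger_gap: 0.0003
```

>>> {"op": "send_rows", "data": {"rows": [[[0,0,0,0,0,0.003,0],[0,0,0,0,0,0.006,0],[0,0,0,0,0,0.006,0]]]}}

```text
clock: 11.85
eef_pos: [0.488, -0.0458, 0.0644]
eef_rot: [[-0.998, 0.055, -0.0], [0.055, 0.998, 0.0], [0.0, 0.0, -1.0]]
contact_force: [0.1, 0.4, 0.8]
finger_gap: -0.0003
```

```bash
python3 - <<'E'
from h import *
im=get_image("scene"); crop(im,215,110,295,190,9,"pics/s8.png")
im=get_image("wrist"); crop(im,190,170,330,384,4,"pics/w8.png"); cv2.imwrite("pics/w8.png",cv2.resize(cv2.imread("pics/w8.png"),None,fx=.7,fy=.7)) if 0 else 0
print(status.get_state()["contact_force"])
E
```

```text
[ 0.22039004  0.86699785 -0.29419646]
```

View pics/s8.png

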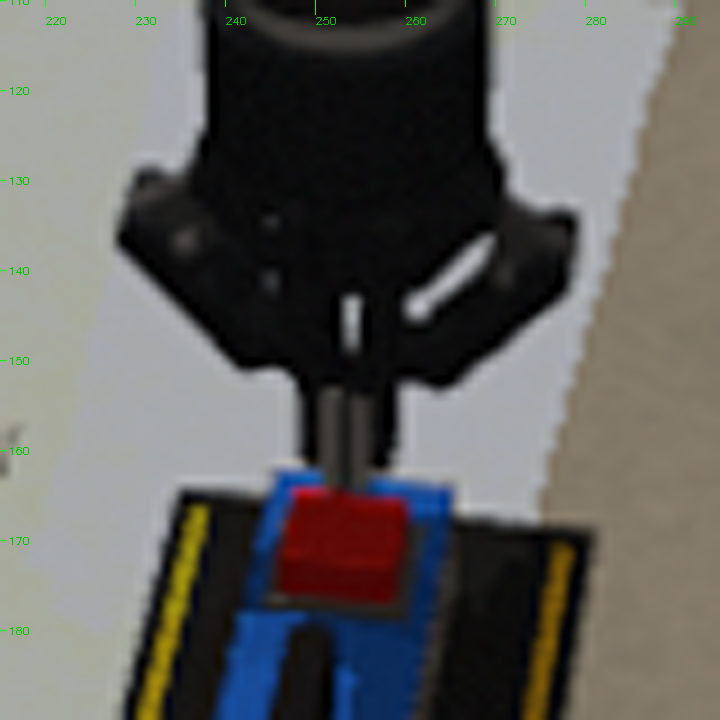

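>>> {"op": "send_rows", "data": {"rows": [[[0,0,0,0,0,0.005,0],[0,0,0,0,0,0.01,0],[0,0,0,0,0,0.01,0]]]}}

```text
clock: 12.2
eef_pos: [0.4879, -0.0458, 0.0634]
eef_rot: [[-0.998, 0.055, -0.0], [0.055, 0.998, -0.0], [0.0, -0.0, -1.0]]
contact_force: [-0.4, 0.1, -1.4]
finger_gap: 0.0002
```

>>> {"op": "send_rows", "data": {"rows": [[[0,0,0,0,0,0.005,0],[0,0,0,0,0,0.008,0],[0,0,0,0,0,0.008,0]]]}}

```text
clock: 12.45
eef_pos: [0.488, -0.0458, 0.0626]
eef_rot: [[-0.998, 0.055, -0.0], [0.055, 0.998, 0.0], [0.0, 0.0, -1.0]]
contact_force: [0.7, -0.8, 0.7]
finger_gap: -0.0002
```

>>> {"op": "send_rows", "data": {"rows": [[[0,0,0,0,0,0.005,0],[0,0,0,0,0,0.008,0],[0,0,0,0,0,0.008,0]]]}}

```text
clock: 12.7
eef_pos: [0.4879, -0.0458, 0.0618]
eef_rot: [[-0.998, 0.055, -0.0], [0.055, 0.998, 0.0], [0.0, 0.0, -1.0]]
contact_force: [0.5, -0.2, 0.1]
finger_gap: 0.0001
```

>>> {"op": "send_rows", "data": {"rows": [[[0,0,0,0,0,0.004,0],[0,0,0,0,0,0.008,0],[0,0,0,0,0,0.008,0]]]}}

```text
clock: 12.95
eef_pos: [0.488, -0.0458, 0.061]
eef_rot: [[-0.998, 0.055, -0.0], [0.055, 0.998, 0.0], [0.0, 0.0, -1.0]]
contact_force: [-0.2, -0.5, -0.0]
finger_gap: 0.0
```

```bash
python3 - <<'E'
from h import *
im=get_image("scene"); crop(im,235,145,275,185,15,"pics/s9.png")
im=get_image("wrist"); crop(im,200,170,310,290,5,"pics/w9.png")
print(status.get_state()["contact_force"])
E
```

```text
[-0.06173358  0.73374962 -0.712065  ]
```

View pics/s9.png

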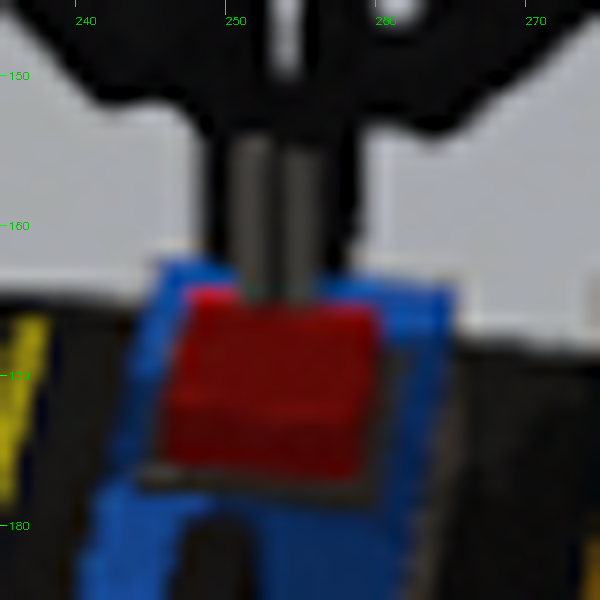

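View pics/w9.png

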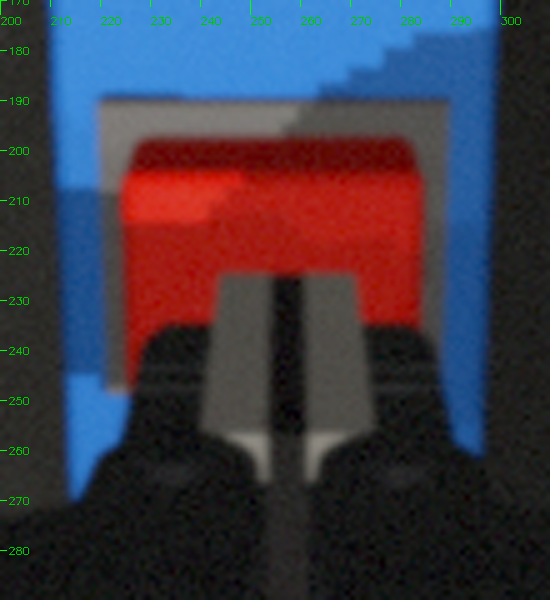

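>>> {"op": "send_rows", "data": {"rows": [[[0,0,0,0,0,0.008,0],[0,0,0,0,0,0.016,0],[0,0,0,0,0,0.024,0],[0,0,0,0,0,0.032,0],[0,0,0,0,0,0.04,0],[0,0,0,0,0,0.04,0]]]}}

```text
clock: 13.55
eef_pos: [0.4879, -0.0458, 0.0569]
eef_rot: [[-0.998, 0.055, -0.0], [0.055, 0.998, 0.0], [0.0, 0.0, -1.0]]
contact_force: [-0.3, 0.4, 0.1]
finger_gap: 0.0001
```

```bash
python3 - <<'E'
from h import *
im=get_image("scene"); crop(im,235,145,275,185,12,"pics/s10.png")
print(status.get_state()["contact_force"])
E
```

```text
[ 0.3103389  -0.20426418  0.33821023]
```

View pics/s10.png

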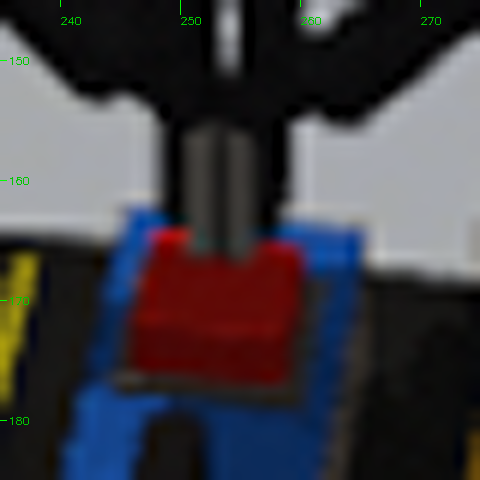

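>>> {"op": "send_rows", "data": {"rows": [[[0,0,0,0,0,0.008,0],[0,0,0,0,0,0.016,0],[0,0,0,0,0,0.024,0],[0,0,0,0,0,0.032,0],[0,0,0,0,0,0.035,0],[0,0,0,0,0,0.035,0]]]}}

```text
clock: 14.1
eef_pos: [0.4879, -0.0458, 0.0535]
eef_rot: [[-0.998, 0.055, -0.0], [0.055, 0.998, -0.0], [0.0, -0.0, -1.0]]
contact_force: [-0.4, -0.7, 0.1]
finger_gap: 0.0004
```

```bash
python3 - <<'E'
from h import *
im=get_image("wrist"); crop(im,200,170,310,290,5,"pics/w11.png")
im=get_image("scene"); crop(im,235,145,275,185,12,"pics/s11.png")
print(status.get_state()["contact_force"])
E
```

```text
[-0.08934002 -0.95150815  0.75181533]
```

View pics/s11.png

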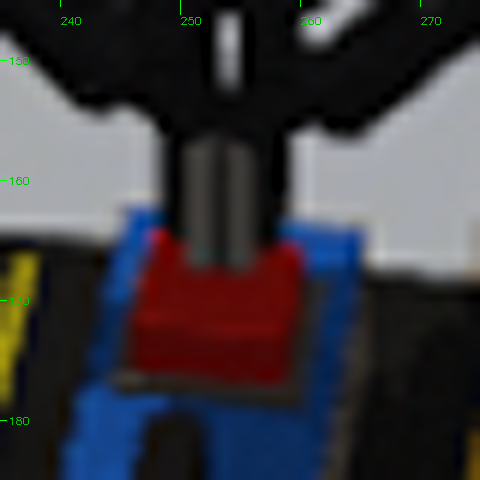

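View pics/w11.png

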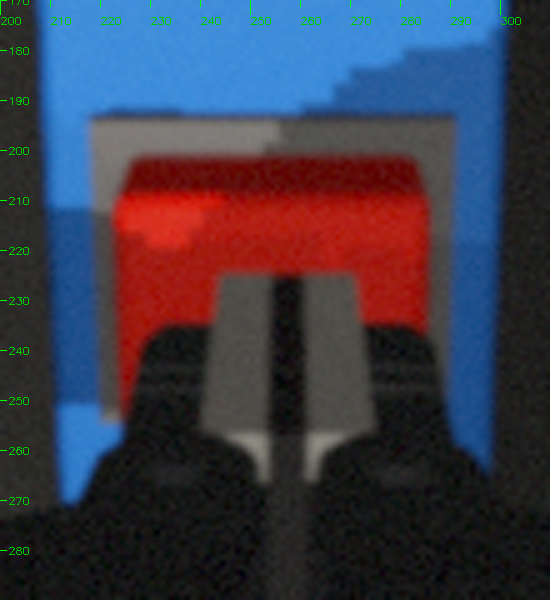

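>>> {"op": "send_rows", "data": {"rows": [[[0,0,0,0,0,0.008,0],[0,0,0,0,0,0.016,0],[0,0,0,0,0,0.024,0],[0,0,0,0,0,0.032,0],[0,0,0,0,0,0.04,0],[0,0,0,0,0,0.05,0],[0,0,0,0,0,0.05,0]]]}}

```text
clock: 14.78
eef_pos: [0.4879, -0.0458, 0.0484]
eef_rot: [[-0.998, 0.055, -0.0], [0.055, 0.998, 0.0], [0.0, -0.0, -1.0]]
contact_force: [-0.4, -0.6, 0.6]
finger_gap: 0.0001
```

```bash
python3 - <<'E'
from h import *
im=get_image("wrist"); crop(im,200,170,310,290,5,"pics/w12.png")
im=get_image("scene"); crop(im,235,145,275,185,12,"pics/s12.png")
print(status.get_state()["contact_force"])
E
```

```text
[ 0.27366043  0.18701107 -0.14029046]
```

View pics/s12.png

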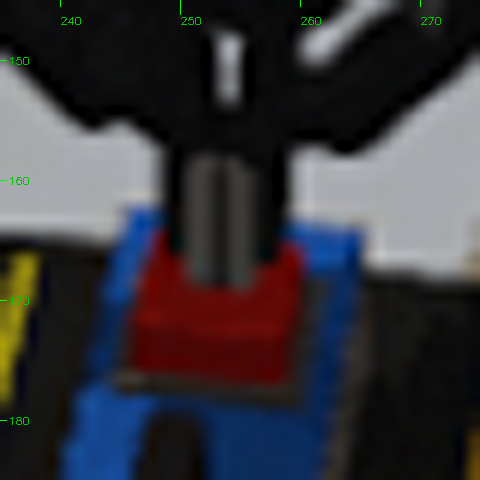

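View pics/w12.png

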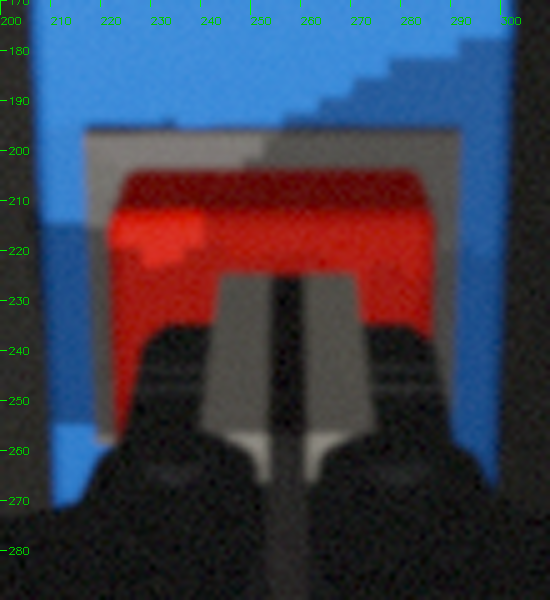

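>>> {"op": "send_rows", "data": {"rows": [[[0,0,0,0,0,0.008,0],[0,0,0,0,0,0.016,0],[0,0,0,0,0,0.024,0],[0,0,0,0,0,0.032,0],[0,0,0,0,0,0.04,0],[0,0,0,0,0,0.04,0]]]}}

```text
clock: 15.38
eef_pos: [0.4878, -0.0458, 0.0444]
eef_rot: [[-0.998, 0.055, -0.0], [0.055, 0.998, 0.0], [0.0, 0.0, -1.0]]
contact_force: [0.4, 0.3, 0.6]
finger_gap: 0.0003
```

```bash
python3 - <<'E'
from h import *
im=get_image("wrist"); crop(im,200,170,310,290,5,"pics/w13.png")
im=get_image("scene"); crop(im,235,145,275,185,12,"pics/s13.png")
print(status.get_state()["contact_force"])
E
```

```text
[ 0.0895948   0.0475444  -0.03141593]
```

View pics/s13.png

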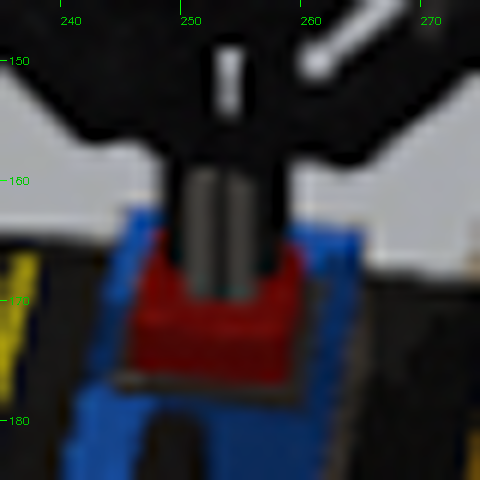

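View pics/w13.png

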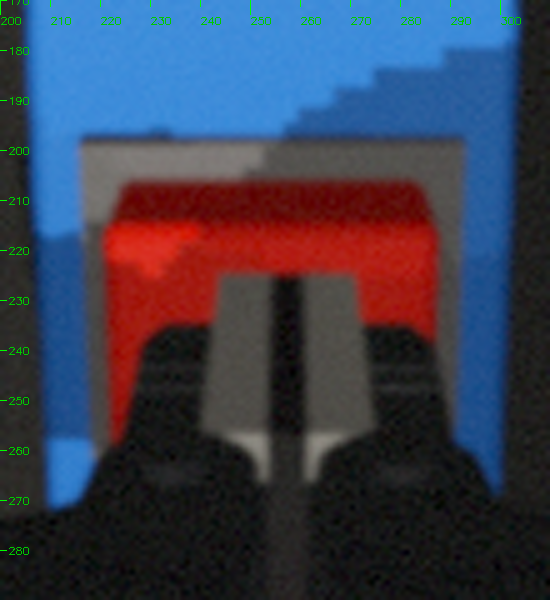

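>>> {"op": "send_rows", "data": {"rows": [[[0,0,0,0,0,0.005,0],[0,0,0,0,0,0.01,0],[0,0,0,0,0,0.01,0]]]}}

```text
clock: 15.73
eef_pos: [0.4879, -0.0458, 0.0435]
eef_rot: [[-0.998, 0.055, -0.0], [0.055, 0.998, -0.0], [0.0, -0.0, -1.0]]
contact_force: [0.1, -0.8, -0.6]
finger_gap: 0.0001
```

>>> {"op": "send_rows", "data": {"rows": [[[0,0,0,0,0,0.003,0],[0,0,0,0,0,0.006,0],[0,0,0,0,0,0.006,0]]]}}

```text
clock: 15.98
eef_pos: [0.488, -0.0458, 0.0431]
eef_rot: [[-0.998, 0.055, 0.0], [0.055, 0.998, -0.0], [-0.0, -0.0, -1.0]]
contact_force: [-0.9, -0.1, 1.5]
finger_gap: 0.0003
```

>>> {"op": "send_rows", "data": {"rows": [[[0,0,0,0,0,0.002,0],[0,0,0,0,0,0.003,0],[0,0,0,0,0,0.003,0]]]}}

```text
clock: 16.23
eef_pos: [0.488, -0.0458, 0.0428]
eef_rot: [[-0.998, 0.055, 0.0], [0.055, 0.998, -0.0], [-0.0, -0.0, -1.0]]
contact_force: [-0.8, 0.8, 3.1]
finger_gap: -0.0004
```

>>> {"op": "send_rows", "data": {"rows": [[[0,0,0,0,0,0.002,0],[0,0,0,0,0,0.003,0],[0,0,0,0,0,0.003,0]]]}}

```text
clock: 16.48
eef_pos: [0.488, -0.0458, 0.0425]
eef_rot: [[-0.998, 0.055, 0.0], [0.055, 0.998, 0.0], [-0.0, 0.0, -1.0]]
contact_force: [-1.2, 0.7, 4.0]
finger_gap: 0.0
```

>>> {"op": "send_rows", "data": {"rows": [[[0,0,0,0,0,0.002,0],[0,0,0,0,0,0.003,0],[0,0,0,0,0,0.003,0]]]}}

```text
clock: 16.73
eef_pos: [0.488, -0.0458, 0.0422]
eef_rot: [[-0.998, 0.055, 0.0], [0.055, 0.998, -0.0], [-0.0, -0.0, -1.0]]
contact_force: [-1.3, 0.2, 4.2]
finger_gap: -0.0001
```

>>> {"op": "send_rows", "data": {"rows": [[[0,0,0,0,0,0.002,0],[0,0,0,0,0,0.003,0],[0,0,0,0,0,0.003,0]]]}}

```text
clock: 16.98
eef_pos: [0.488, -0.0458, 0.0419]
eef_rot: [[-0.998, 0.055, 0.0], [0.055, 0.998, -0.0], [-0.0, -0.0, -1.0]]
contact_force: [-1.5, 0.8, 5.1]
finger_gap: 0.0
```

>>> {"op": "send_rows", "data": {"rows": [[[0,0,0,0,0,0.002,0],[0,0,0,0,0,0.003,0],[0,0,0,0,0,0.003,0]]]}}

```text
clock: 17.23
eef_pos: [0.488, -0.0458, 0.0417]
eef_rot: [[-0.998, 0.055, 0.0], [0.055, 0.998, -0.0], [-0.0, -0.0, -1.0]]
contact_force: [-2.1, 1.2, 6.4]
finger_gap: -0.0006
```

>>> {"op": "send_rows", "data": {"rows": [[[0,0,0,0,0,0.002,0],[0,0,0,0,0,0.003,0],[0,0,0,0,0,0.003,0]]]}}

```text
clock: 17.48
eef_pos: [0.488, -0.0458, 0.0414]
eef_rot: [[-0.998, 0.055, 0.0], [0.055, 0.998, -0.0], [-0.0, -0.0, -1.0]]
contact_force: [-1.4, 1.2, 6.0]
finger_gap: -0.0002
```

>>> {"op": "send_rows", "data": {"rows": [[[0,0,0,0,0,0.002,0],[0,0,0,0,0,0.003,0],[0,0,0,0,0,0.003,0]]]}}

```text
clock: 17.73
eef_pos: [0.488, -0.0458, 0.0411]
eef_rot: [[-0.998, 0.055, 0.0], [0.055, 0.998, -0.0], [-0.0, -0.0, -1.0]]
contact_force: [-2.3, 1.2, 6.0]
finger_gap: -0.0002
```

>>> {"op": "send_rows", "data": {"rows": [[[0,0,0,0,0,0.002,0],[0,0,0,0,0,0.003,0],[0,0,0,0,0,0.003,0]]]}}

```text
clock: 17.98
eef_pos: [0.488, -0.0459, 0.0409]
eef_rot: [[-0.998, 0.055, 0.0], [0.055, 0.998, -0.0], [-0.0, -0.0, -1.0]]
contact_force: [-1.6, -0.3, 7.3]
finger_gap: -0.0003
```

```bash
python3 - <<'E'
from h import *
F=[]
im=get_image("wrist"); F.append(status.get_state()["contact_force"]);crop(im,200,170,310,290,5,"pics/w14.png")
im=get_image("scene"); F.append(status.get_state()["contact_force"]);crop(im,215,135,295,225,8,"pics/s14.png")
print(F,status.get_state()["ft_torque"])
E
```

```text
[array([-2.07835147,  0.02276629,  6.5099874 ]), array([-2.41991369, -0.02045346,  6.03953349])] [ 0.03525719  0.50149989 -0.03121379]
```

View pics/s14.png

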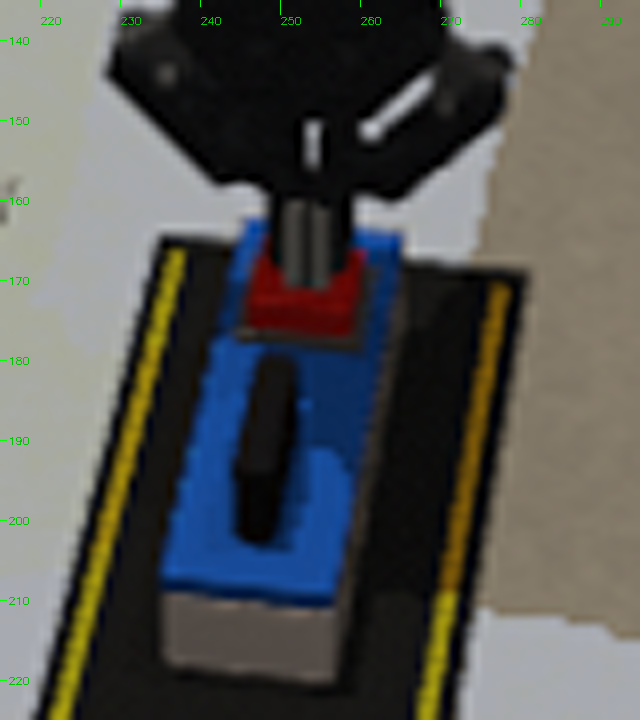

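View pics/w14.png

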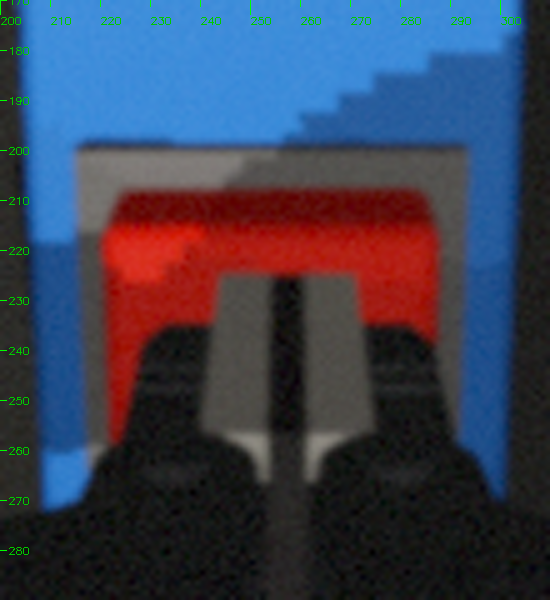

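>>> {"op": "send_rows", "data": {"rows": [[[0,0,0,0,0,0.002,0],[0,0,0,0,0,0.004,0],[0,0,0,0,0,0.004,0]]]}}

```text
clock: 18.33
eef_pos: [0.488, -0.0458, 0.0405]
eef_rot: [[-0.998, 0.055, 0.0], [0.055, 0.998, -0.0], [-0.0, -0.0, -1.0]]
contact_force: [-2.4, 1.4, 7.3]
finger_gap: 0.0005
```

>>> {"op": "send_rows", "data": {"rows": [[[0,0,0,0,0,0.002,0],[0,0,0,0,0,0.004,0],[0,0,0,0,0,0.004,0]]]}}

```text
clock: 18.58
eef_pos: [0.488, -0.0458, 0.0401]
eef_rot: [[-0.998, 0.055, 0.0], [0.055, 0.998, -0.0], [-0.0, -0.0, -1.0]]
contact_force: [-2.7, 0.2, 6.5]
finger_gap: 0.0001
```

>>> {"op": "send_rows", "data": {"rows": [[[0,0,0,0,0,0.003,0],[0,0,0,0,0,0.006,0],[0,0,0,0,0,0.008,0],[0,0,0,0,0,0.008,0]]]}}

```text
clock: 18.92
eef_pos: [0.488, -0.0458, 0.0393]
eef_rot: [[-0.998, 0.055, 0.0], [0.055, 0.998, -0.0], [-0.0, -0.0, -1.0]]
contact_force: [-2.8, 0.3, 5.7]
finger_gap: -0.0
```

Past the peak; force is falling. Continue to the snap.

>>> {"op": "send_rows", "data": {"rows": [[[0,0,0,0,0,0.004,0],[0,0,0,0,0,0.008,0],[0,0,0,0,0,0.012,0],[0,0,0,0,0,0.012,0]]]}}

```text
clock: 19.25
eef_pos: [0.488, -0.0458, 0.0378]
eef_rot: [[-0.998, 0.055, 0.0], [0.055, 0.998, 0.0], [-0.0, 0.0, -1.0]]
contact_force: [-1.6, -0.4, 4.0]
finger_gap: -0.0002
```

>>> {"op": "send_rows", "data": {"rows": [[[0,0,0,0,0,0.004,0],[0,0,0,0,0,0.008,0],[0,0,0,0,0,0.012,0],[0,0,0,0,0,0.012,0]]]}}

```text
clock: 19.58
eef_pos: [0.4878, -0.0458, 0.0361]
eef_rot: [[-0.998, 0.055, -0.001], [0.055, 0.998, 0.0], [0.001, 0.0, -1.0]]
contact_force: [-0.4, 0.4, -0.2]
finger_gap: -0.0001
```

>>> {"op": "send_rows", "data": {"rows": [[[0,0,0,0,0,0,0],[0,0,0,0,0,0,0],[0,0,0,0,0,0,0],[0,0,0,0,0,-0.3,0],[0,0,0,0,0,-0.6,0],[0,0,0,0,0,-1,0],[0,0,0,0,0,-1,0],[0,0,0,0,0,-1,1],[0,0,0,0,0,-1,1],[0,0,0,0,0,-1,1]]]}}

```text
clock: 20.42
eef_pos: [0.4872, -0.0457, 0.1353]
eef_rot: [[-0.998, 0.055, -0.002], [0.055, 0.998, 0.0], [0.002, 0.0, -1.0]]
contact_force: [0.5, 0.4, -0.6]
finger_gap: 0.0359
```

```bash
python3 - <<'E'
from h import *
s=status.get_state();print(s["eef_pos"],s["eef_rot"][:,0],s["contact_force"],s["finger_gap"])
p=camera_params("wrist"); im=get_image("wrist"); cv2.imwrite("pics/w15.png",im); np.savez("w15.npz",**p)
im=get_image("scene"); crop(im,190,120,320,250,5,"pics/s15.png")
E
```

```text
[ 0.48722126 -0.04573401  0.13534372] [-0.99846929  0.0552742   0.00195942] [ 0.45973213  0.4363036  -0.62895396] 0.03586624434055406
```

View pics/w15.png

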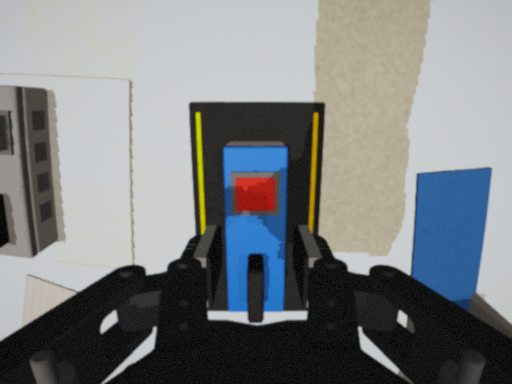

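View pics/s15.png

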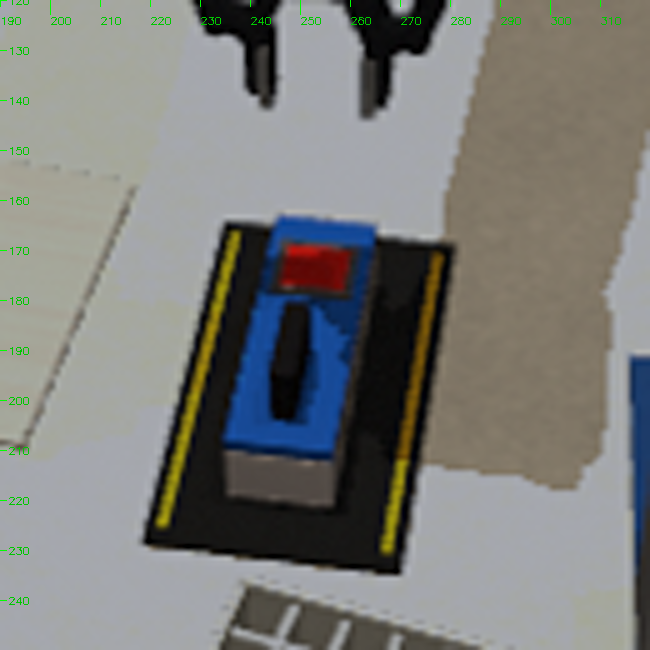

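>>> {"op": "send_rows", "data": {"rows": [[[0,0,0,0,0,0,1],[0,0,0,0,0,0,1],[0,0,0,0,0,0,1],[0,0,0,0,0,0,1],[0,0,0,0,0,0,1],[0,0,0,0,0,0,1]]]}}

```text
clock: 21.02
eef_pos: [0.488, -0.0458, 0.1366]
eef_rot: [[-0.998, 0.055, 0.0], [0.055, 0.998, -0.0], [-0.0, -0.0, -1.0]]
contact_force: [0.6, 0.3, 0.2]
finger_gap: 0.0854
```

```bash
python3 - <<'E'
from h import *
p=dict(np.load("w15.npz"))
print(ray("wrist",[(255.5,194)],.054,p), ray("wrist",[(224,147),(287,147),(284,310),(228,311)],.05,p))
s=status.get_state();print(s["eef_pos"],s["finger_gap"])
im=get_image("wrist"); cv2.imwrite("pics/w16.png",im)
im=get_image("scene"); crop(im,200,70,310,220,4,"pics/s16.png")
e=s["eef_pos"];print(proj("scene",[e+[0,0,.025],e+[0,.05,.025],e+[0,-.05,.025]]))
E
```

```text
[[ 0.49137424 -0.04622655  0.054     ]] [[ 0.45099214 -0.06988692  0.05      ]
 [ 0.45389243 -0.01816059  0.05      ]
 [ 0.60992045 -0.02553763  0.05      ]
 [ 0.60806499 -0.07952559  0.05      ]]
[ 0.487992   -0.04581393  0.1365816 ] 0.08542489199955813
[[253.58652173 139.53272032]
 [274.15281943 140.78803035]
 [233.14093549 138.29065405]]
```

View pics/w16.png

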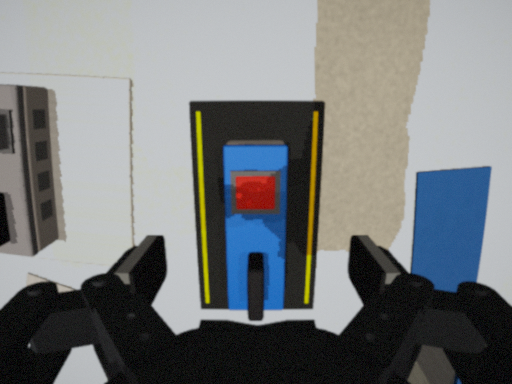

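View pics/s16.png

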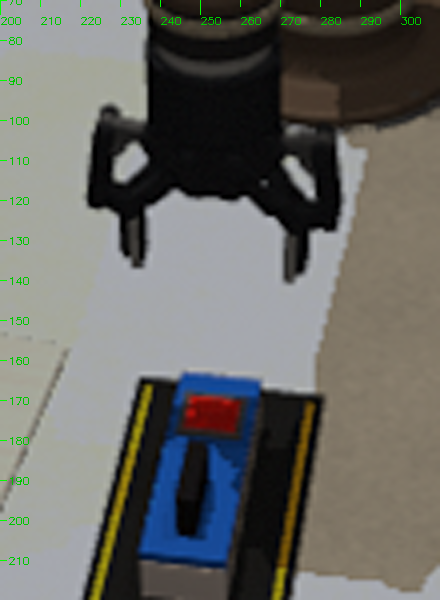

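>>> {"op": "send_rows", "data": {"rows": [[[0,0,0,0,0,0.3,1],[0,0,0,0,0,0.6,1],[0,0,0,0,0,0.85,1],[0,0,0,0,0,1,1],[0,0,0,0,0,1,1],[0,0,0,0,0,1,1]]]}}

```text
clock: 21.62
eef_pos: [0.4873, -0.0458, 0.0363]
eef_rot: [[-0.998, 0.055, -0.002], [0.055, 0.998, 0.0], [0.002, 0.0, -1.0]]
contact_force: [-0.4, -0.9, 0.6]
finger_gap: 0.0856
```

```bash
python3 - <<'E'
from h import *
im=get_image("wrist"); cv2.imwrite("pics/w17.png",im)
im=get_image("scene"); crop(im,200,110,310,220,5,"pics/s17.png")
E
```

```text
(no output)
```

View pics/w17.png

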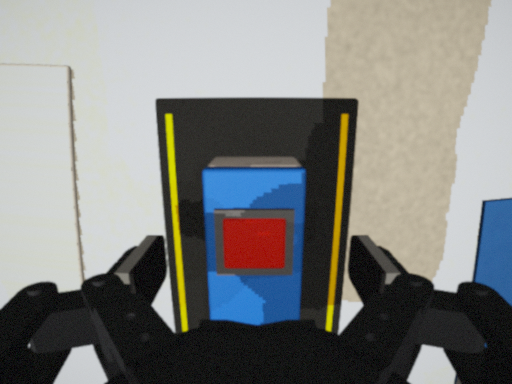

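View pics/s17.png

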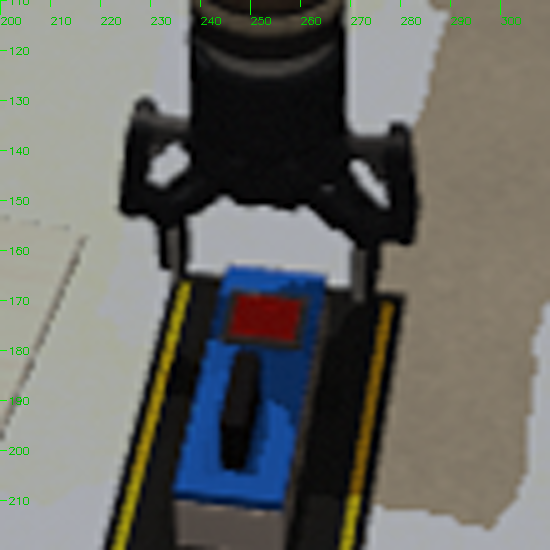

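>>> {"op": "send_rows", "data": {"rows": [[[0,0,0,0,0,0.15,1],[0,0,0,0,0,0.3,1],[0,0,0,0,0,0.36,1],[0,0,0,0,0,0.38,1],[0,0,0,0,0,0.38,1]]]}}

```text
clock: 22.13
eef_pos: [0.4883, -0.0459, -0.0008]
eef_rot: [[-0.998, 0.055, 0.0], [0.055, 0.998, -0.0], [-0.0, -0.0, -1.0]]
contact_force: [-0.7, 0.6, 0.1]
finger_gap: 0.0854
```

```bash
python3 - <<'E'
from h import *
im=get_image("wrist"); cv2.imwrite("pics/w18.png",im)
im=get_image("scene"); crop(im,200,120,310,230,5,"pics/s18.png")
E
```

```text
(no output)
```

View pics/s18.png

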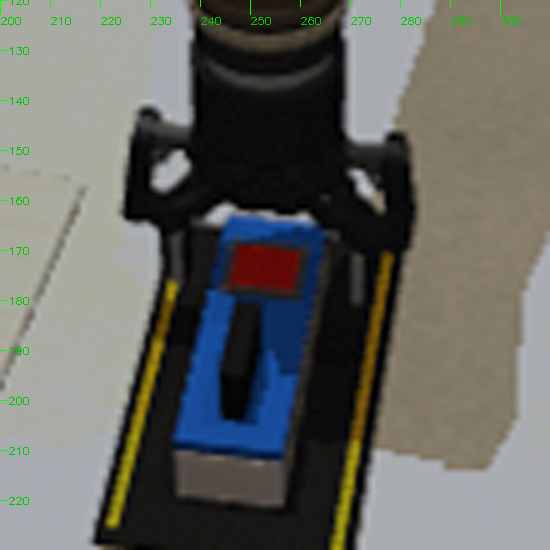

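View pics/w18.png

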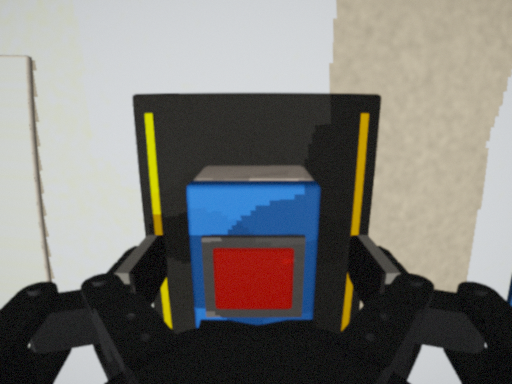

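>>> {"op": "send_rows", "data": {"rows": [[[0,0,0,0,0,0,0.4],[0,0,0,0,0,0,0.4],[0,0,0,0,0,0,0.4],[0,0,0,0,0,0,0.4],[0,0,0,0,0,0,0.4],[0,0,0,0,0,0,0.3],[0,0,0,0,0,0,0.3],[0,0,0,0,0,0,0.3]]], "grip_force": 80}}

```text
clock: 22.9
eef_pos: [0.4887, -0.0461, -0.0004]
eef_rot: [[-0.998, 0.055, 0.002], [0.055, 0.998, -0.001], [-0.002, -0.001, -1.0]]
contact_force: [-1.6, -0.7, 6.4]
finger_gap: 0.0526
```

```bash
python3 - <<'E'
from h import *
im=get_image("wrist"); cv2.imwrite("pics/w19.png",im)
im=get_image("scene"); crop(im,200,120,310,230,5,"pics/s19.png")
E
```

```text
(no output)
```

View pics/s19.png

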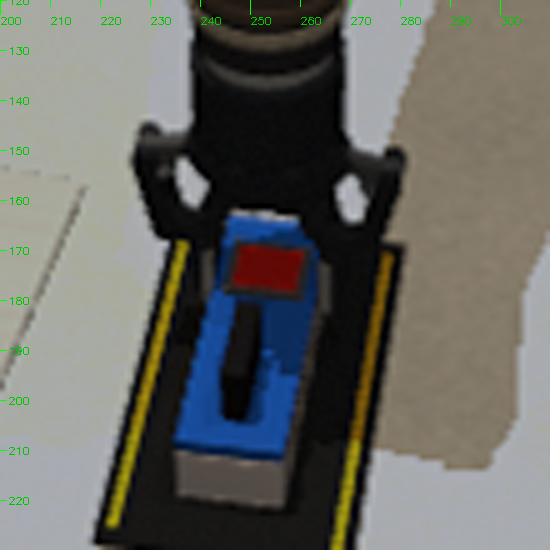

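View pics/w19.png

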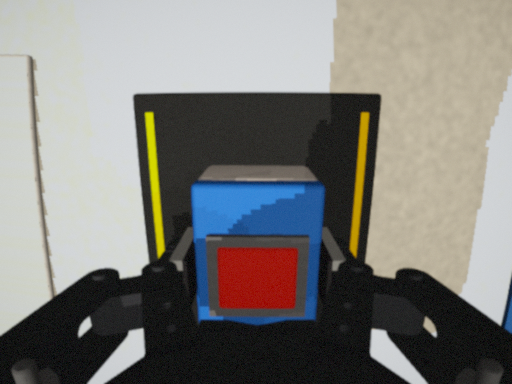

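>>> {"op": "send_rows", "data": {"rows": [[[0,0,0,0,0,-0.05,0.3],[0,0,0,0,0,-0.1,0.3],[0,0,0,0,0,-0.2,0.3],[0,0,0,0,0,-0.3,0.3],[0,0,0,0,0,-0.4,0.3],[0,0,0,0,0,-0.4,0.3]]]}}

```text
clock: 23.5
eef_pos: [0.4896, -0.0459, 0.0413]
eef_rot: [[-0.998, 0.055, 0.004], [0.055, 0.998, -0.0], [-0.004, -0.0, -1.0]]
contact_force: [0.7, 0.9, -3.5]
finger_gap: 0.0526
```

```bash
python3 - <<'E'
from h import *
s=status.get_state();print(s["eef_pos"],s["finger_gap"],s["contact_force"],s["ft_torque"])
im=get_image("wrist"); cv2.imwrite("pics/w20.png",im)
im=get_image("scene"); crop(im,200,110,310,230,5,"pics/s20.png")
E
```

```text
[ 0.48961856 -0.04594944  0.04130118] 0.05263576267113221 [ 0.74850851  0.85675491 -3.53384408] [ 0.03587063  0.14565812 -0.00766747]
```

View pics/s20.png

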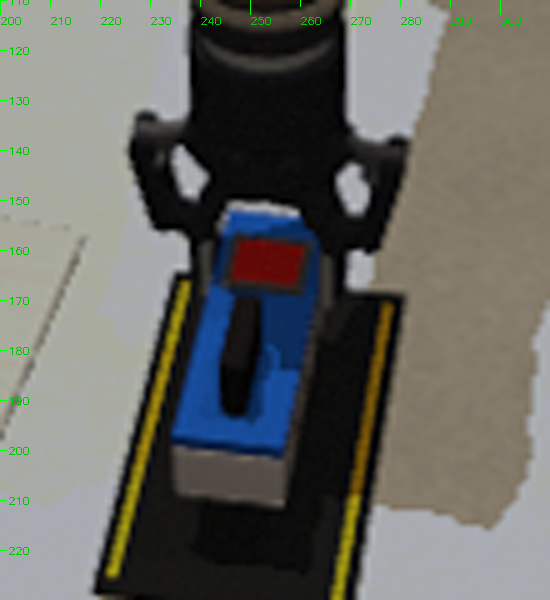

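View pics/w20.png

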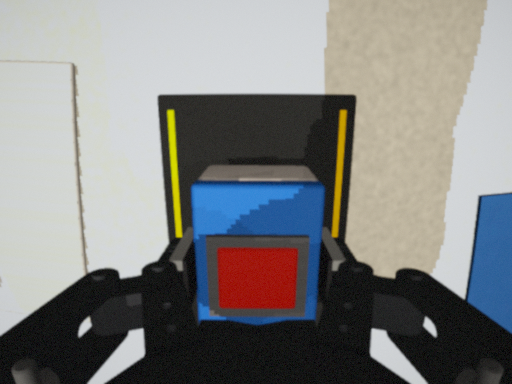

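>>> {"op": "send_rows", "data": {"rows": [[[0,0,0,0.0,0.1,0,0.3],[0,0,0,0.0,0.3,0,0.3],[0,0,0,0.0,0.5,0,0.3],[0,0,0,0,0.7,0,0.3],[0,0,0,0,0.9,0,0.3],[0,0,0,0.02,1,0,0.3]]]}}

```text
clock: 24.1
eef_pos: [0.4913, 0.0565, 0.038]
eef_rot: [[-0.999, 0.054, -0.001], [0.054, 0.999, 0.001], [0.001, 0.001, -1.0]]
contact_force: [-0.9, -0.0, -4.1]
finger_gap: 0.0525
```

>>> {"op": "send_rows", "data": {"rows": [[[0,0,-0.005,0.0,0.2,0,0.3],[0,0,-0.01,0.0,0.4,0,0.3],[0,0,-0.015,0.0,0.6,0,0.3],[0,0,-0.02,0,0.8,0,0.3],[0,0,-0.025,0,0.95,0,0.3],[0,0,-0.028,0.02,1,0,0.3],[0,0,-0.028,0.02,1,0,0.3],[0,0,-0.028,0.02,1,0,0.3]]]}}

```text
clock: 24.77
eef_pos: [0.4944, 0.1538, 0.0382]
eef_rot: [[-0.999, -0.033, -0.001], [-0.033, 0.999, -0.001], [0.001, -0.001, -1.0]]
contact_force: [-0.5, -1.0, -3.6]
finger_gap: 0.0526
```

```bash
python3 - <<'E'
from h import *
s=status.get_state();print(s["eef_pos"],s["eef_rot"][:,0],s["finger_gap"],s["contact_force"],s["ft_torque"])
im=get_image("wrist"); cv2.imwrite("pics/w21.png",im)
im=get_image("top"); crop(im,160,120,260,240,5,"pics/t21.png");cv2.imwrite("pics/t21f.png",im)
E
```

```text
[0.49440371 0.15383425 0.03816536] [-0.99945768 -0.03291371  0.00101378] 0.052599905008383595 [-0.50095633 -0.95653508 -3.59703501] [ 0.0387024   0.19592775 -0.02016802]
```

View pics/t21.png

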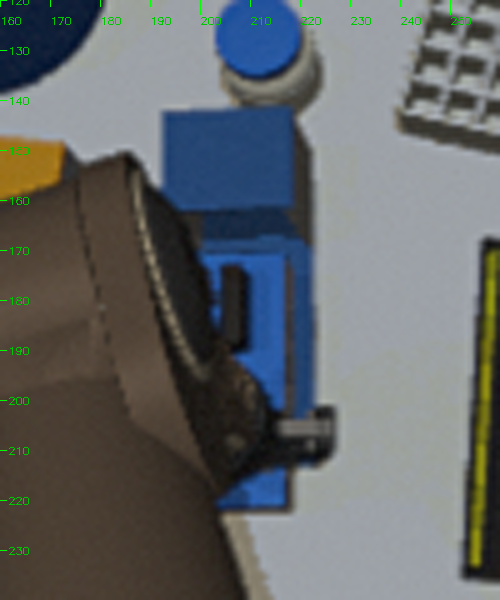

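View pics/w21.png

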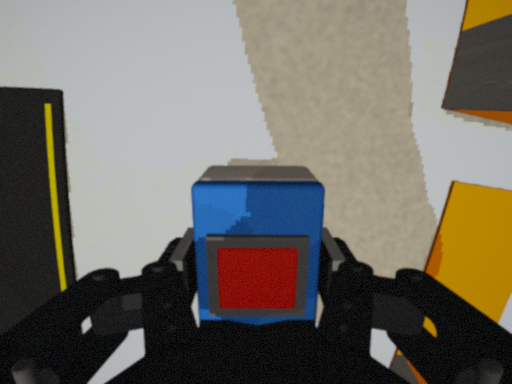

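>>> {"op": "send_rows", "data": {"rows": [[[0,0,0,-0.03,0.05,0.08,0.3],[0,0,0,-0.03,0.05,0.16,0.3],[0,0,0,-0.03,0.05,0.24,0.3],[0,0,0,-0.03,0.05,0.28,0.3],[0,0,0,-0.03,0.05,0.3,0.3],[0,0,0,-0.03,0.05,0.3,0.3],[0,0,0,-0.03,0.05,0.3,0.3]]]}}

```text
clock: 25.45
eef_pos: [0.4978, 0.1591, 0.0085]
eef_rot: [[-0.999, -0.032, -0.0], [-0.032, 0.999, -0.0], [0.0, -0.0, -1.0]]
contact_force: [-0.0, -0.1, -4.2]
finger_gap: 0.0527
```

```bash
python3 - <<'E'
from h import *
s=status.get_state();print(s["eef_pos"],s["eef_rot"][:,0],s["finger_gap"],s["contact_force"],s["ft_torque"])
im=get_image("scene"); crop(im,280,150,440,270,5,"pics/s22.png")
im=get_image("top"); crop(im,180,130,240,230,6,"pics/t22.png")
E
```

```text
[0.49783298 0.15908622 0.00847556] [-9.99471748e-01 -3.24984337e-02  2.77749048e-04] 0.052679590018029944 [-0.04879565 -0.13099961 -4.1544479 ] [ 0.03589618  0.15761249 -0.01321572]
```

View pics/t22.png

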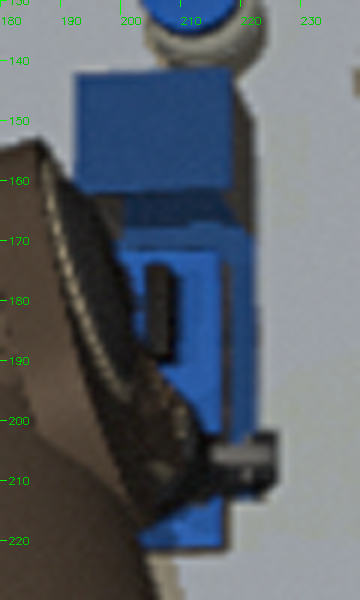

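View pics/s22.png

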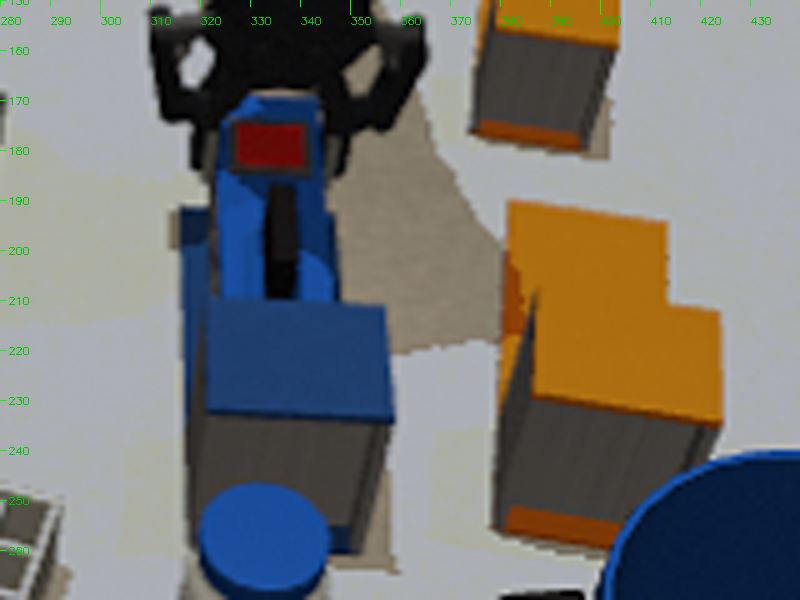

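```bash
python3 - <<'E'
from h import *
print(ray("top",[(216.3,173),(216.7,198),(216.9,220),(206.5,181)],[.059,.059,.059,.095]))
print(ray("top",[(222.3,172),(222,200),(199,210)],.004))
print(ray("scene",[(320.5,190),(344,190)],[.059,.059]), ray("scene",[(316,192)],.004))
E
```

```text
[[0.61428397 0.13546319 0.059     ]
 [0.53323459 0.13223993 0.059     ]
 [0.46357227 0.13001782 0.059     ]
 [0.58078521 0.15971037 0.095     ]]
[[0.63033904 0.12376239 0.004     ]
 [0.53510786 0.12276114 0.004     ]
 [0.50177884 0.19854236 0.004     ]]
[[0.54436656 0.12580423 0.059     ]
 [0.53898679 0.18384002 0.059     ]] [[0.50115671 0.11902863 0.004     ]]
```

>>> {"op": "send_rows", "data": {"rows": [[[0,0,0,0,0.01,0.03,0.3],[0,0,0,0,0.01,0.06,0.3],[0,0,0,-0.08,0.01,0.06,0.3],[0,0,0,-0.16,0.01,0.06,0.3],[0,0,0,-0.24,0.01,0.06,0.3],[0,0,0,-0.32,0.01,0.06,0.3],[0,0,0,-0.4,0.01,0.06,0.3],[0,0,0,-0.48,0.01,0.06,0.3],[0,0,0,-0.52,0.01,0.06,0.3],[0,0,0,-0.52,0.01,0.06,0.3]]]}}

```text
clock: 26.38
eef_pos: [0.5511, 0.1619, 0.0025]
eef_rot: [[-0.999, -0.032, 0.001], [-0.032, 0.999, 0.0], [-0.001, 0.0, -1.0]]
contact_force: [-0.3, 0.0, -4.3]
finger_gap: 0.0529
```

>>> {"op": "send_rows", "data": {"rows": [[[0,0,0,-0.03,0,0,0.3],[0,0,0,-0.06,0,0,0.3],[0,0,0,-0.08,0,0,0.3],[0,0,0,-0.1,0,0,0.3],[0,0,0,-0.1,0,0,0.3]]]}}

```text
clock: 26.8
eef_pos: [0.5601, 0.1623, 0.0027]
eef_rot: [[-0.999, -0.033, 0.0], [-0.033, 0.999, 0.0], [-0.0, 0.0, -1.0]]
contact_force: [0.9, 0.3, -3.3]
finger_gap: 0.0526
```

```bash
python3 - <<'E'
from h import *
s=status.get_state();print(s["eef_pos"],s["eef_rot"][:,0],s["finger_gap"],s["contact_force"],s["ft_torque"])
im=get_image("scene"); crop(im,280,130,400,270,5,"pics/s23.png")
im=get_image("top"); crop(im,180,130,240,230,6,"pics/t23.png")
E
```

```text
[0.56014769 0.16229356 0.00268449] [-9.99466693e-01 -3.26526961e-02 -3.61552784e-04] 0.052602882548445105 [ 0.87787861  0.25415468 -3.27256724] [0.01682396 0.0820724  0.0096233 ]
```

View pics/t23.png

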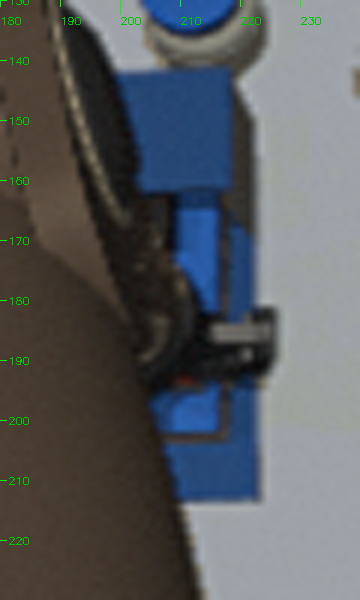

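View pics/s23.png

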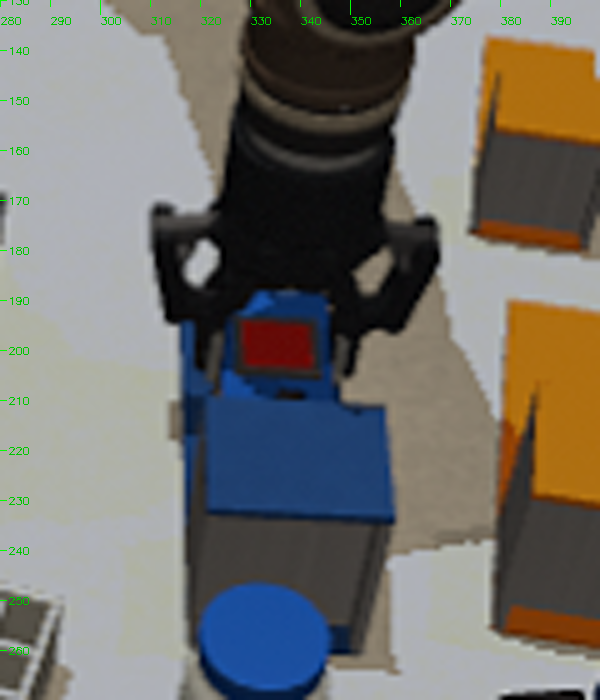

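>>> {"op": "send_rows", "data": {"rows": [[[0,0,0,-0.01,0,0,0.3],[0,0,0,-0.02,0,0,0.3],[0,0,0,-0.02,0,0,0.3]]]}}

```text
clock: 27.15
eef_pos: [0.562, 0.1623, 0.0026]
eef_rot: [[-0.999, -0.033, 0.0], [-0.033, 0.999, 0.0], [-0.0, 0.0, -1.0]]
contact_force: [0.2, 0.2, -3.4]
finger_gap: 0.0529
```

```bash
python3 - <<'E'
from h import *
a=ray("top",[(215.5,202.2)],.053);b=ray("top",[(222,213.3)],.004);print(a,b,a-b)
E
```

```text
[[0.52069306 0.13666411 0.053     ]] [[0.49080112 0.12185821 0.004     ]] [[0.02989194 0.0148059  0.049     ]]
```

>>> {"op": "send_rows", "data": {"rows": [[[0,0,0,-0.01,0,0,0.3],[0,0,0,-0.02,0,0,0.3],[0,0,0,-0.02,0,0,0.3]]]}}

```text
clock: 27.4
eef_pos: [0.5629, 0.1622, 0.0023]
eef_rot: [[-0.999, -0.033, -0.002], [-0.033, 0.999, -0.0], [0.002, -0.0, -1.0]]
contact_force: [-3.8, -0.3, -3.2]
finger_gap: 0.053
```

>>> {"op": "send_rows", "data": {"rows": [[[0,0,0,0.01,0,0.01,0.3],[0,0,0,0.01,0,0.02,0.3],[0,0,0,0.01,0,0.03,0.3],[0,0,0,0.01,0,0.035,0.3],[0,0,0,0.01,0,0.035,0.3]]]}}

```text
clock: 27.82
eef_pos: [0.5629, 0.1624, -0.001]
eef_rot: [[-0.999, -0.033, 0.0], [-0.033, 0.999, 0.0], [-0.0, 0.0, -1.0]]
contact_force: [-1.3, 0.5, -3.6]
finger_gap: 0.0525
```

>>> {"op": "send_rows", "data": {"rows": [[[0,0,0,0,0,0.004,0.3],[0,0,0,0,0,0.008,0.3],[0,0,0,0,0,0.008,0.3]]]}}

```text
clock: 28.07
eef_pos: [0.5629, 0.1624, -0.0013]
eef_rot: [[-0.999, -0.033, 0.0], [-0.033, 0.999, 0.0], [-0.0, 0.0, -1.0]]
contact_force: [-2.8, 0.0, 0.5]
finger_gap: 0.0524
```

>>> {"op": "send_rows", "data": {"rows": [[[0,0,0,0,0,0,0.65],[0,0,0,0,0,0,0.75],[0,0,0,0,0,0,0.85],[0,0,0,0,0,0,1],[0,0,0,0,0,0,1],[0,0,0,0,0,0,1],[0,0,0,0,0,0,1]]]}}

```text
clock: 28.65
eef_pos: [0.5629, 0.1623, -0.0016]
eef_rot: [[-0.999, -0.033, 0.0], [-0.033, 0.999, 0.0], [-0.0, 0.0, -1.0]]
contact_force: [0.7, -0.1, 0.3]
finger_gap: 0.0851
```

>>> {"op": "send_rows", "data": {"rows": [[[0,0,0,0,0,-0.1,1],[0,0,0,0,0,-0.3,1],[0,0,0,0,0,-0.5,1],[0,0,0,0,0,-0.7,1],[0,0,0,0,0,-0.9,1],[0,0,0,0,0,-1,1]]]}}

```text
clock: 29.15
eef_pos: [0.564, 0.1626, 0.1018]
eef_rot: [[-0.999, -0.033, 0.004], [-0.033, 0.999, 0.001], [-0.004, 0.001, -1.0]]
contact_force: [0.4, 0.2, 1.1]
finger_gap: 0.0852
```

>>> {"op": "send_rows", "data": {"rows": [[[0,0,0,0.2,0,-0.2,1],[0,0,0,0.5,-0.2,-0.4,1],[0,0,0,0.7,-0.5,-0.6,1],[0,0,0,0.9,-0.7,-0.8,1],[0,0,0,1,-1,-1,1],[0,0,0,1,-1,-1,1],[0,0,0,1,-1,-1,1]]]}}

```text
clock: 29.73
eef_pos: [0.4665, 0.0582, 0.2]
eef_rot: [[-1.0, -0.03, 0.003], [-0.03, 1.0, 0.001], [-0.004, 0.0, -1.0]]
contact_force: [-0.5, 0.1, 0.2]
finger_gap: 0.0851
```

>>> {"op": "send_rows", "data": {"rows": [[[0,0,0,0.3,-0.3,0,1],[0,0,0,0.6,-0.6,0,1],[0,0,0,1,-1,0,1],[0,0,0,1,-1,0,1],[0,0,0,1,-1,0,1]]]}}

```text
clock: 30.15
eef_pos: [0.3673, -0.0452, 0.1977]
eef_rot: [[-1.0, -0.03, -0.001], [-0.03, 1.0, -0.0], [0.001, -0.0, -1.0]]
contact_force: [1.0, -0.3, -0.3]
finger_gap: 0.0857
```

```bash
python3 - <<'E'
from h import *
s=status.get_state();print(s["eef_pos"],s["finger_gap"],s["contact_force"])
im=get_image("scene"); crop(im,280,150,440,270,5,"pics/s24.png")
im=get_image("top"); cv2.imwrite("pics/t24f.png",im); crop(im,180,130,240,230,6,"pics/t24.png")
E
```

```text
[ 0.36729261 -0.04522157  0.19765944] 0.08566981006533655 [ 0.99792056 -0.29473043 -0.25082013]
```

View pics/t24.png

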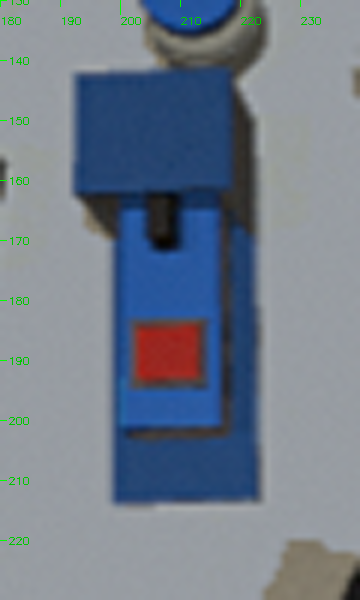

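View pics/s24.png

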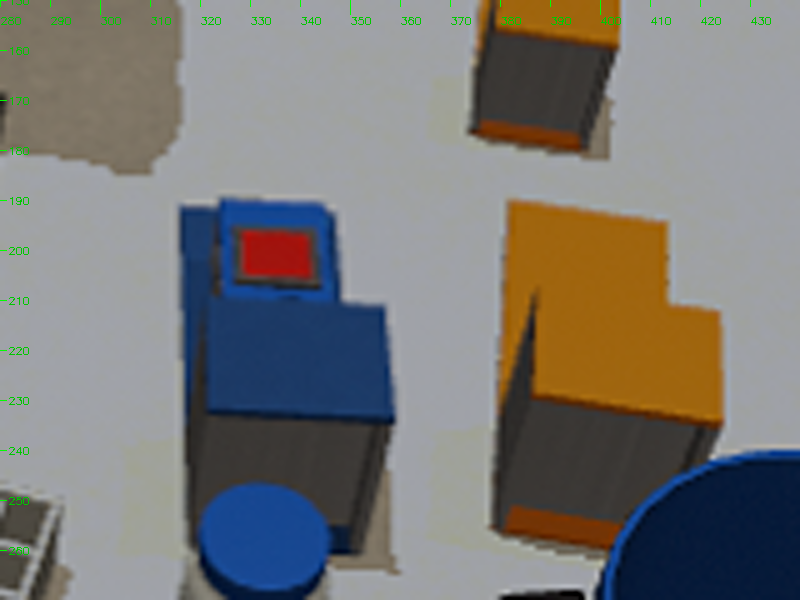

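View pics/t24f.png

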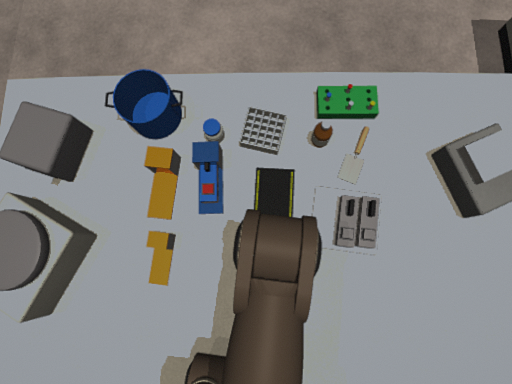

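```bash
python3 - <<'E'
from h import *
P=ray("top",[(200,200.7),(216.5,201)],.049);C=ray("top",[(208,188.5)],.053)
o=np.array([.5995,.162]);y=np.radians(1.9);R=np.array([[np.cos(y),np.sin(y)],[-np.sin(y),np.cos(y)]])
print(R@(P.mean(0)[:2]-o)+[.08,0],R@(C[0,:2]-o)+[.04,0])
from station import job; print(job.close_job())
E
```

```text
[0.00614856 0.00112185] [0.00548951 0.00099126]
the job is handed in; nothing more can be done
None
```

The blue-lidded carrier is stowed home in the blue rack with its catch clicked down, and I handed the job in at about 30 s of the 64 s allowed. The hand-in gives no verdict, so the points below rest on my own measurements.

- **Mat:** I lifted the carrier out of the row by its rib, stood it in the middle of the checking mat and let go.
- **Catch:** I pressed it slowly with shut fingers. The highest force I read was about 7.3 N, near 3 mm of travel. It then fell away and the catch snapped at about 7 mm. Pictures afterwards show it staying down. The push was a slow creep, with no separate half-second hold at 10 N because the catch gave way before that.
- **Rack:** I gripped it across the sides near the catch end and slid it in handle end first. It touched the back wall at about 4 N. I set it on the floor, let go and withdrew.

**Last checks:**
- The top picture puts the carrier centre at x of about 5.5 to 6 mm and y of about 1 mm in the blue rack's frame (fully home is x = 5 mm).
- The fingers are clear, with force readings only at noise level.
- By eye in the last top picture, the other carriers and bystanders are where they were. I did not measure them.

**One disagreement:** with the fingers shut, the tips met the catch with the reported TCP about 25 mm lower than expected. The rib grip must therefore have been shallower than planned, but it held level. I set the side-grip height using that offset.

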